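Put a lantern slide on view

TASK

Put the slide that stands by itself at the end of the rack on view: pull the viewer's knob straight out until it snaps into its open detent, lower the slide, holding rail up, down the gate onto its ledge without dropping it, then push the knob back in so that the frame clamps the slide upright and flat against the opal window. Leave the slide standing there and everything else where it is.

Things in the scene. Friction and masses are not known exactly. Their poses are not given: they have to be found in the camera images.
- viewer: Slide viewer, fixed. Origin: on the shelf, under the face of its upright opal window; x across the window, y the optical axis, z up. Grey lamp house 130 mm wide (x), y 0 to 50 mm, 115 mm high; the opal is its face at y = 0, looking to -y. Grey bearing yoke for the knob's rod: 96 mm wide (x), y -62 to -78 mm, 55 mm high. Bed plate 134 mm wide, y -88 to 52 mm, 12 mm high. Gate: see point gate.
- gate (a point): Fixed point of the viewer where the middle of the slide's underside belongs when clamped: 5 mm before the opal, midway between the cheeks, on a flat ledge 28 mm above the shelf (viewer y -44 to 0 mm). The gate is open above; its side cheeks are 104 mm apart inside up to 95 mm above the shelf, then flare to 128 mm apart at 118 mm. Axes as the viewer's.
- knob (a joint): Push-pull knob, in m: 0 = fully home, 0.030 = pulled straight out along the viewer's -y to its open detent and stop. The sprung detent makes it snap to the nearer end from mid-travel (0.015); leaving an end takes about 6 N. With a slide clamped it stops at about 0.004.
- knob_grip (a point): Middle of the black knob's grip, on its axis, 40 mm above the shelf; moves with it (viewer y -110 mm when home). Grip: round bar along y, diameter 28 mm, 26 mm long; then a 5 mm rim of diameter 34 mm, its flat outer face 18 mm beyond this point. Between grip and yoke, when home, 19 mm of bare 10 mm rod. Axes as the viewer's.
- frame (a point): Middle of the back (opal side) face of the aluminium pressure frame, 72 mm above the shelf: an upright open frame 94 mm wide, 30 to 113 mm above the shelf, 6 mm thick, rigidly joined to the knob. 6 mm from the opal when the knob is home, 36 mm when it is out. Axes as the viewer's.
- rack: Cedar rack, fixed, 126 mm (x) by 228 mm (y), 57 mm high, floor 12 mm thick. Origin: centre of its underside. Eleven slots in a row along y, 19 mm apart, 13 mm wide, 45 mm deep, the first at y = +95 mm; walls 100 mm apart inside. Slot 1 holds the lone slide, 2 to 4 are empty, 5 to 11 hold the other seven.
- slide: The lone slide, by itself at the +y end of the rack: oak frame 96 mm wide (x), 10 mm thick (y), 120 mm tall (z), about 110 g, glass window below, solid 35 mm deep holding rail at the top. Origin: middle of its underside. In the rack its underside is 12 mm above the shelf; it must rise 45 mm to leave the slot. Either face may look at the opal.
- tray: Silver-plated slide tray, 110 by 170 mm, 14 mm high, loose, origin at the centre of its underside.
- eyepiece: Nickel eyepiece standing upright, 40 mm across, 46 mm high, loose, origin at the centre of its underside.
- diffuser: Green glass dome, 70 mm across, 36 mm high, loose, origin at the centre of its underside.
- other1: Another slide, same as the lone one, in slot 5 of the rack. Origin: middle of its underside.
- other2: Another slide, same as the lone one, in slot 6 of the rack. Origin: middle of its underside.
- other3: Another slide, same as the lone one, in slot 7 of the rack. Origin: middle of its underside.
- other4: Another slide, same as the lone one, in slot 8 of the rack. Origin: middle of its underside.
- other5: Another slide, same as the lone one, in slot 9 of the rack. Origin: middle of its underside.
- other6: Another slide, same as the lone one, in slot 10 of the rack. Origin: middle of its underside.
- other7: Another slide, same as the lone one, in slot 11 of the rack. Origin: middle of its underside.
Not all that is in view belongs to the job. Leave any pink or turquoise look-alike of the slide alone.

How it is judged:
By the outcome, as a careful person would: the job done as asked, in the order asked, and still so for the second after the job is handed in, with the robot touching nothing.
It also fails if it takes over 64 s, if anything falls off the work surface, if the arm or the gripper's body presses on something with over 40 N, if the wrist force passes 120 N, or if a joint passes its speed limit or range.

ROBOT

A 7-joint arm with a two-finger parallel gripper is mounted at the origin on the work surface. World frame = base frame: x ahead of the robot, y to its left, z up, the work surface at z = 0. Lengths are in m, angles in rad, forces in N, time in s.
With the tool pointing down it reaches from about 0.4 to 0.85 m from the base axis. Payload 4.5 kg.
Tool frame: the origin (TCP) lies midway between the tips of the shut fingers; the grasp point (between the pads) lies 19 mm behind it (r.hold_point_z is the distance from the TCP to the grasp point, in m); z points along the fingers, y is the direction in which the jaws open and shut (so a half turn about z gives the same grasp; the last joint's range is limited). The gripper opens to 88 mm and grips with 3 to 60 N. Pads are 18 mm wide; open, the fingers measure 123 mm over their backs; the gripper's body (75 mm by 187 mm) begins 45 mm behind the grasp point.
Start: joints at [-1.071, 0.689, -0.195, 1.565, 0.157, 0.902, -0.215], TCP at [0.281, 0.558, 0.204] pointing down, gripper open.
Joint ranges: [-3.01, 3.01], [-0.46, 2.08], [-1.47, 1.51], [0.13, 2.56], [-1, 4.14], [0.04, 2.09], [-2.66, 2.66]. Speed limits (rad/s): [2.57, 2.57, 3.14, 3.14, 3.14, 3.14, 3.14].

INTERFACE

Orientations are given as a unit quaternion [x, y, z, w].
In Python, from plant import r gives the robot as it stands. The module is installed in compiled form; this text tells all that it offers.
- The arm moves only by the tool move_arm, never from a script. Its arguments are lists of equal length, an entry for each row: "turn": the turn, a rotation vector about the tool's x, y, z in units of 2 pi rad (1.0 is 2 pi rad), a list of three; "dp": the shift along the tool's x, y, z in units of 2.5 cm (1.0 is 2.5 cm), a list of three; "jaw": the closure, from -1 (fully open) to 1 (shut), so that 0 is half open. In form: {"turn": [[wx, wy, wz], ...], "dp": [[x, y, z], ...], "jaw": [jaw, ...]}. A call has 1 to 10 rows; each row shifts and turns the commanded pose from where the row before left it, along the tool's axes as they then stand; what a row does not reach is not made up. A row lasts 1/12 s, in which the tool goes at most 41.7 mm and 7.16 degrees, less where a joint would pass 70% of its speed; a pose out of reach is approached as far as the arm can. A call with a number of a shift or a turn outside -1 to 1 is refused whole. A call with a gripper value outside its range is refused whole. The fingers move at their own pace and stop on an object; "newtons" is the grip in N (left out, the last holds). Time passes only in rows, so rows that do not move let the fingers close. It gives the time, the measured TCP pose, the force and the opening at its end, in the units of the state.
- r.get_state(): the state, without advancing time (a new reading comes with each control period).
- r.snapshot(name): name is "scene" or "side" or "wrist"; returns a dict with "frame" (384x512x3 uint8, blue, green, red), "mtx" (3x3 intrinsics, pixels), "k1" (the pictures are not rectified: a ray, as slopes to the right and down, at radius r is drawn at 1 + k1 r^2 times it, then the intrinsics apply), "origin" and "orientation" of the camera in the world; the wrist camera has in their place "tool_from_camera" (4x4, takes a point from camera to tool coordinates, whose origin is the TCP and whose axes are the flange's). Camera axes: x right, y up, looking along -z (the intrinsics and any distortion apply to the point x, -y, -z); pixel columns grow to the right and rows downward; lengths in m; the calibration is good to about 2 mm. A picture is of the moment at which its call begins: read the wrist's pose just before it. There is no depth.
- r.finish_job(): hands the job in, once; it reports no verdict.
The state is a dict: "clock": time; "q": joint angles; "qd": joint speeds; "joint_torque": joint torques, N m; "tool_pos": TCP position; "eef_rot": TCP orientation; "contact_force": force on the tool from outside, world axes, zero at the start; "moment": the same for the moment, N m; "opening": opening from 0.0 (shut) to 1.0 (fully open).
Only numpy, scipy, OpenCV 4.12 (cv2) and the standard library are available. Lean on these libraries where they do the work, as an engineer would, in place of code of your own. Each camera call takes 0.05 s, during which the arm holds its last target.

## Working session

There is one attempt and no reset: what is moved stays moved. The work goes in short steps, Python scripts to look and compute and a tool call to move; the robot and the scene stay as the last step left them, time stands still between calls to the robot, and variables do not carry over. Pictures are saved under pics/ and viewed, and the job is handed in when it is done.

Besides the shell and the picture viewer there is one more tool, called after ">>>" as name(argument=value, ...), one argument or row to a line, values as JSON. move_arm: Moves the arm, as the interface text tells. Shifts and turns lie within -1 to 1; 1 stands for 2.5 cm of shift or 2 pi rad of turn. Its arguments: {"type":"object","properties":{"turn":{"type":"array","items":{"type":"array","items":{"type":"number","minimum":-1,"maximum":1}}},"dp":{"type":"array","items":{"type":"array","items":{"type":"number","minimum":-1,"maximum":1}}},"jaw":{"type":"array","items":{"type":"number"}},"newtons":{"type":"number"}},"required":["turn","dp","jaw"]}

```bash
mkdir -p pics; python3 - <<'E'
from plant import r
import cv2
s=r.get_state()
for k in s: print(k,s[k])
print(r.hold_point_z)
for n in ["scene","side","wrist"]:
    d=r.snapshot(n); cv2.imwrite(f"pics/{n}0.png",d["frame"])
    print(n,{k:v for k,v in d.items() if k!="frame"})
E
```

```text
clock 0.0
q [-1.07122247  0.68998255 -0.19446657  1.56636648  0.15734216  0.90251035
 -0.21508982]
qd [ 0.00131015 -0.00024595  0.00070667 -0.00064221  0.00243013  0.00035534
  0.00100169]
joint_torque [ 3.97727663e-04 -5.27554178e+01 -1.26634654e+00 -1.53427058e+01
 -5.25604666e-02  6.46693516e-03  1.49404655e-04]
tool_pos [0.28046183 0.55774279 0.20340383]
eef_rot [ 2.30745098e-01  9.73013783e-01 -9.29827232e-04 -1.16999703e-04]
contact_force [-0.02162889  1.08543878  0.26911401]
moment [-0.0325892  -0.03292338  0.00787918]
opening 1.0025823053217504
0.0187
scene {'mtx': array([[459.02089945,   0.        , 251.16352908],
       [  0.        , 459.02089945, 187.20534707],
       [  0.        ,   0.        ,   1.        ]]), 'k1': 0.00019346931315254238, 'origin': array([ 1.25261271, -0.08190292,  1.03335379]), 'orientation': array([0.20683829, 0.22114512, 0.6769427 , 0.67086611])}
side {'mtx': array([[440.30427367,   0.        , 257.86271996],
       [  0.        , 440.30427367, 193.12268907],
       [  0.        ,   0.        ,   1.        ]]), 'k1': -0.14575570626294151, 'origin': array([ 0.37345059, -1.05829066,  0.95566155]), 'orientation': array([ 0.40168357, -0.04401367, -0.08276798,  0.91096793])}
wrist {'mtx': array([[306.08051475,   0.        , 256.80458501],
       [  0.        , 306.08051475, 189.61778275],
       [  0.        ,   0.        ,   1.        ]]), 'k1': -0.07466016212540967, 'tool_from_camera': array([[ 9.26934303e-04,  9.58421522e-01,  2.85354738e-01,
         7.42927208e-02],
       [ 9.99999567e-01, -9.11271343e-04, -1.87667583e-04,
        -4.53914941e-04],
       [ 8.01709447e-05,  2.85354789e-01, -9.58421952e-01,
        -1.80552323e-01],
       [ 0.00000000e+00,  0.00000000e+00,  0.00000000e+00,
         1.00000000e+00]])}
```

View pics/scene0.png

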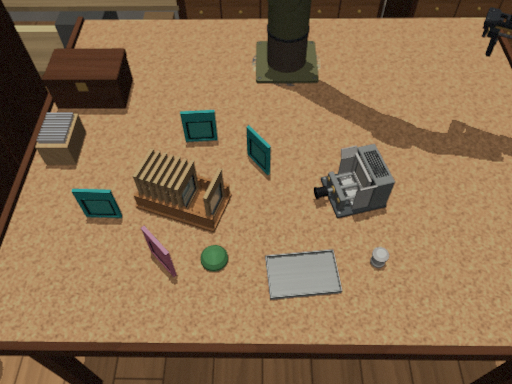

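View pics/side0.png

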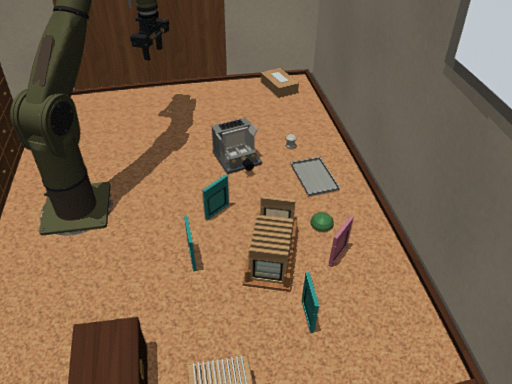

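View pics/wrist0.png

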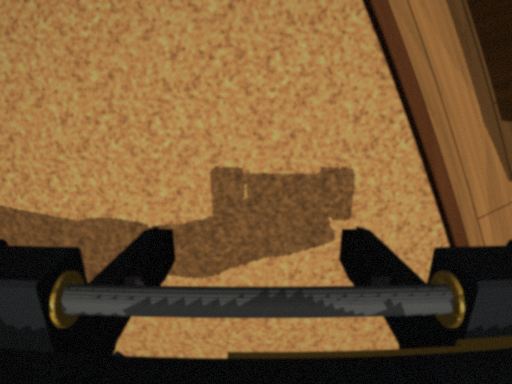

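```bash
cat > h.py <<'E'
import numpy as np, cv2
from scipy.spatial.transform import Rotation as R
from plant import r
def cam(d, st=None):
    if 'origin' in d: return np.array(d['origin']), R.from_quat(d['orientation']).as_matrix()
    T=d['tool_from_camera']; Rt=R.from_quat(st['eef_rot']).as_matrix()
    return np.array(st['tool_pos'])+Rt@T[:3,3], Rt@T[:3,:3]
def proj(P,d,C):
    o,M=C; p=(np.atleast_2d(P)-o)@M
    u=p[:,0]/-p[:,2]; v=-p[:,1]/-p[:,2]; rr=u*u+v*v; f=1+d['k1']*rr
    K=d['mtx']; return np.c_[K[0,0]*u*f+K[0,2],K[1,1]*v*f+K[1,2]]
def ray(px,d,C):
    K=d['mtx']; px=np.atleast_2d(px).astype(float); a=(px[:,0]-K[0,2])/K[0,0]; b=(px[:,1]-K[1,2])/K[1,1]
    u,v=a.copy(),b.copy()
    for _ in range(20):
        f=1+d['k1']*(u*u+v*v); u,v=a/f,b/f
    o,M=C; return o,np.c_[u,-v,-np.ones_like(u)]@M.T
def atz(px,z,d,C):
    o,D=ray(px,d,C); return o+D*((z-o[2])/D[:,2])[:,None]
def crop(d,x0,y0,x1,y1,s,name):
    im=cv2.resize(d['frame'][y0:y1,x0:x1],None,fx=s,fy=s,interpolation=cv2.INTER_CUBIC); 
    for k in range(x0-x0%20+20,x1,20): cv2.putText(im,str(k),((k-x0)*s,10),0,.35,(0,0,255),1); cv2.line(im,((k-x0)*s,12),((k-x0)*s,18),(0,0,255),1)
    for k in range(y0-y0%20+20,y1,20): cv2.putText(im,str(k),(0,(k-y0)*s),0,.35,(0,0,255),1); cv2.line(im,(22,(k-y0)*s),(28,(k-y0)*s),(0,0,255),1)
    cv2.imwrite(f'pics/{name}.png',im)
def xf(pose,P):
    x,y,t=pose; c,s=np.cos(t),np.sin(t); P=np.atleast_2d(P)
    return np.c_[x+c*P[:,0]-s*P[:,1],y+s*P[:,0]+c*P[:,1],P[:,2]]
E
python3 - <<'E'
from h import *
d=r.snapshot('scene'); crop(d,300,130,410,230,7,'s_view'); crop(d,125,140,245,240,6,'s_rack')
print(atz([[345,200],[322,192],[215,205],[185,210]],0.03,d,cam(d)))
d=r.snapshot('side'); crop(d,195,105,275,185,7,'d_view'); crop(d,235,185,310,300,5,'d_rack')
E
```

```text
[[ 0.58430933  0.13716058  0.03      ]
 [ 0.55905359  0.07910137  0.03      ]
 [ 0.60106613 -0.20236183  0.03      ]
 [ 0.61678564 -0.27937373  0.03      ]]
```

View pics/s_view.png

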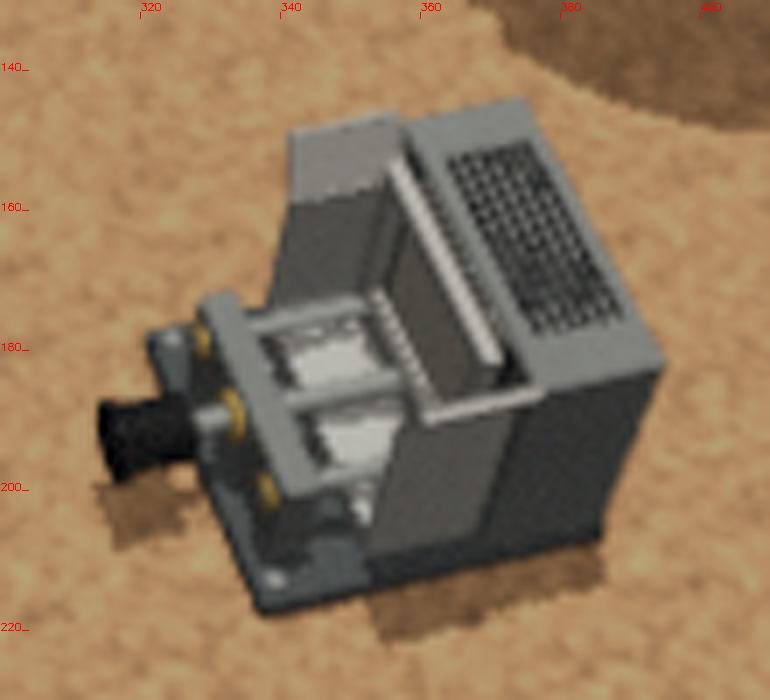

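View pics/s_rack.png

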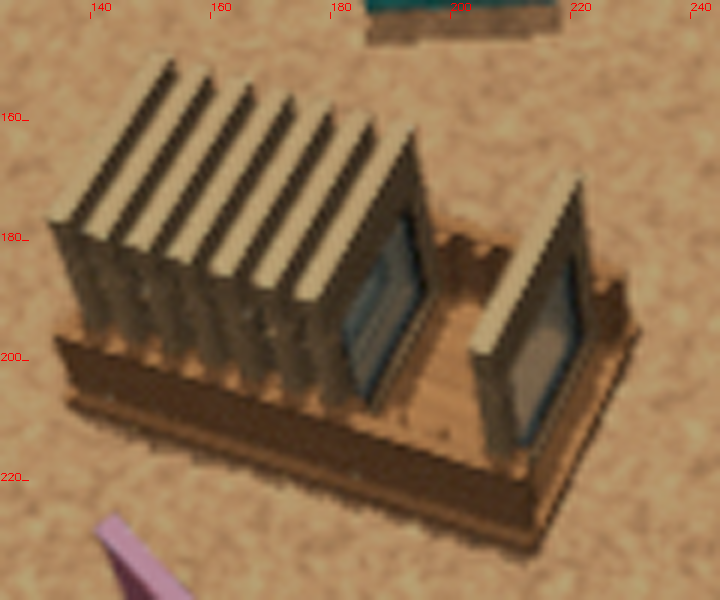

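View pics/d_view.png

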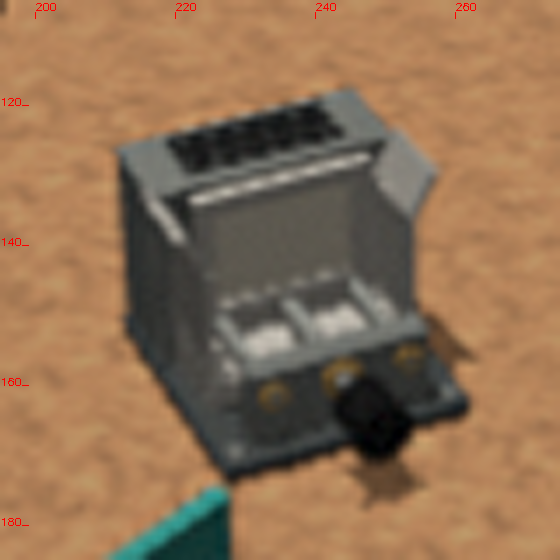

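View pics/d_rack.png

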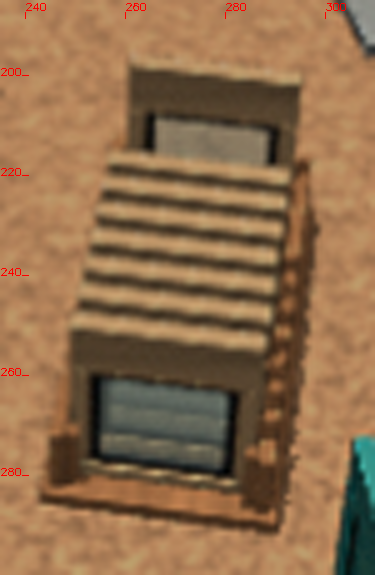

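```bash
cat > fit.py <<'E'
from h import *
from scipy.optimize import least_squares
ds={n:r.snapshot(n) for n in('scene','side')}; C={n:cam(ds[n]) for n in ds}
def fit(obs,p0):
    def f(p): return np.concatenate([(proj(xf(p,np.array(o[1])/1e3),ds[o[0]],C[o[0]])-o[2]).ravel() for o in obs])
    s=least_squares(f,p0,loss='soft_l1'); print(s.x,np.degrees(s.x[2])); print(np.round(f(s.x).reshape(-1,2),1).tolist()); return s.x
V=[('scene',(67,-88,0),(337.4,217.9)),('scene',(-67,-88,12),(321.1,177.4)),('scene',(65,50,115),(394.9,182)),('scene',(-65,50,115),(375,144)),('scene',(67,52,0),(386,207.1)),
('scene',(-48,-78,55),(328.6,172.4)),('scene',(48,-78,55),(341.7,200.7)),
('side',(67,-88,0),(261.7,163.3)),('side',(-67,-88,0),(228.3,173.3)),('side',(-67,52,0),(213.3,152.1)),('side',(-65,50,115),(211.9,126.4)),('side',(65,50,115),(245,117.6)),('side',(48,-78,55),(256.1,153.6)),('side',(-48,-78,55),(229.3,158.6))]
K=[('scene',(63,114,0),(213.8,232.8)),('scene',(63,-114,0),(136.3,207.5)),
('side',(-63,-114,0),(243,285)),('side',(63,-114,0),(290.6,291))]
S=[('scene',(-48,5,132),(221.7,169.7)),('scene',(48,5,132),(207,199.2)),('scene',(48,-5,132),(203.3,197.8)),('side',(-48,5,132),(261,197.4)),('side',(48,5,132),(295,200.6))]
O=[('scene',(48,-5,132),(133.3,176.7)),('scene',(-48,-5,132),(153,150)),('side',(-48,-5,132),(249,250)),('side',(48,-5,132),(288.4,255.4))]
v=fit(V,[.57,.2,0.1]); k=fit(K,[.6,-.23,0]); s=fit(S,[.6,-.13,0]); o=fit(O,[.6,-.3,0])
print('slot1',xf(k,[0,.095,0]),'slot11',xf(k,[0,-.095,0]))
print('gate',xf(v,[0,-.005,.028]),'knob',xf(v,[0,-.11,.04]))
E
python3 fit.py
```

```text
[0.53767487 0.18367444 0.26317449] 15.078787771989271
[[-0.6, 1.5], [-0.7, -0.5], [1.2, -0.0], [-0.0, -1.0], [0.6, 0.7], [-0.6, -0.4], [-0.8, 0.4], [0.7, 0.5], [-1.5, 0.9], [-1.5, -0.5], [-1.2, -1.5], [0.2, -1.3], [0.3, -2.7], [1.1, -0.4]]
[ 0.57140598 -0.28962007 -0.33261967] -19.05770355778345
[[0.6, 0.4], [-0.4, 1.1], [-0.5, 0.2], [-0.5, 0.2]]
[ 0.60362451 -0.20050081 -0.31643568] -18.130429199750566
[[-0.4, -1.2], [-0.3, -0.1], [-0.5, 0.2], [-0.2, -2.5], [0.5, -2.3]]
[ 0.54220664 -0.37586438 -0.38745273] -22.199406081526913
[[-1.0, -0.1], [-1.0, -1.2], [0.5, -2.7], [-0.2, -1.8]]
slot1 [[ 0.6024254 -0.199827   0.       ]] slot11 [[ 0.54038655 -0.37941314  0.        ]]
gate [[0.5389756 0.1788466 0.028    ]] knob [[0.56629104 0.07746185 0.04      ]]
```

```bash
cat > plan.py <<'E'
from h import *
def plan(pos,yaw_deg,st=None):
    """turn needed first about tool z, then residual dp in tool axes after the turn (units)"""
    st=st or r.get_state(); M=R.from_quat(st['eef_rot']).as_matrix()
    a=np.radians(yaw_deg); y=np.array([np.cos(a),np.sin(a),0]); z=np.array([0,0,-1.]); T=np.c_[np.cross(y,z),y,z]
    rv=R.from_matrix(M.T@T).as_rotvec()/(2*np.pi); d=np.array(pos)-st['tool_pos']
    print('pos',np.round(st['tool_pos'],4),'yaw',round(np.degrees(np.arctan2(M[1,1],M[0,1])),2),'tilt',np.round(M[:2,2],4),'F',np.round(st['contact_force'],1),'open',round(st['opening'],3),'t',round(st['clock'],2))
    print('turn units',np.round(rv,4),'dp before-turn axes',np.round(M.T@d/.025,3),'dp after-turn axes',np.round(T.T@d/.025,3))
E
python3 -c "
from plan import *
plan([.566,.077,.25],15.1)"
```

```text
pos [0.2806 0.5583 0.2041] yaw 63.32 tilt [-0.0001 -0.0003] F [ 0.1  0.2 -0.1] open 1.0 t 0.35
turn units [-0.      0.      0.1339] dp before-turn axes [-18.845 -12.077  -1.834] dp after-turn axes [-21.562   6.004  -1.838]
```

>>> move_arm(
  turn=[
    [0, 0, 0.019],
    [0, 0, 0.019],
    [0, 0, 0.019],
    [0, 0, 0.019],
    [0, 0, 0.019],
    [0, 0, 0.019],
    [0, 0, 0.02],
    [0, 0, 0],
    [0, 0, 0],
    [0, 0, 0],
  ],
  dp=[
    [0, 0, -0.3],
    [0, 0, -0.3],
    [0, 0, -0.3],
    [0, 0, -0.3],
    [0, 0, -0.3],
    [0, 0, -0.3],
    [0, 0, 0],
    [-0.9, 0.25, 0],
    [-0.98, 0.27, 0],
    [-0.98, 0.27, 0],
  ],
  jaw=[-1, -1, -1, -1, -1, -1, -1, -1, -1, -1],
)

```text
clock: 1.18
tool_pos: [0.3183, 0.4941, 0.2491]
eef_rot: [0.607, 0.794, 0.0, 0.0]
contact_force: [-0.5, -0.9, 0.9]
opening: 0.998
```

>>> move_arm(
  turn=[
    [0, 0, 0],
    [0, 0, 0],
    [0, 0, 0],
    [0, 0, 0],
    [0, 0, 0],
    [0, 0, 0],
    [0, 0, 0],
    [0, 0, 0],
    [0, 0, 0],
    [0, 0, 0],
  ],
  dp=[
    [-0.98, 0.27, 0],
    [-0.98, 0.27, 0],
    [-0.98, 0.27, 0],
    [-0.98, 0.27, 0],
    [-0.98, 0.27, 0],
    [-0.98, 0.27, 0],
    [-0.98, 0.27, 0],
    [-0.98, 0.27, 0],
    [-0.98, 0.27, 0],
    [-0.98, 0.27, 0],
  ],
  jaw=[-1, -1, -1, -1, -1, -1, -1, -1, -1, -1],
)

```text
clock: 2.02
tool_pos: [0.4479, 0.2746, 0.2494]
eef_rot: [0.608, 0.794, 0.0, -0.0]
contact_force: [-0.1, 0.1, -0.4]
opening: 0.999
```

>>> move_arm(
  turn=[
    [0, 0, 0],
    [0, 0, 0],
    [0, 0, 0],
    [0, 0, 0],
    [0, 0, 0],
    [0, 0, 0],
    [0, 0, 0],
    [0, 0, 0],
    [0, 0, 0],
  ],
  dp=[
    [-0.98, 0.27, 0],
    [-0.98, 0.27, 0],
    [-0.98, 0.27, 0],
    [-0.98, 0.27, 0],
    [-0.98, 0.27, 0],
    [-0.98, 0.27, 0],
    [-0.98, 0.27, 0],
    [-0.98, 0.27, 0],
    [0, 0, 0],
  ],
  jaw=[-1, -1, -1, -1, -1, -1, -1, -1, -1],
)

```text
clock: 2.77
tool_pos: [0.5533, 0.0939, 0.2494]
eef_rot: [0.611, 0.791, -0.001, 0.002]
contact_force: [0.8, -0.7, -0.4]
opening: 1.001
```

```bash
python3 -c "
from plan import *
plan([.566,.077,.25],15.1)
print(r.get_state()['q'])
d=r.snapshot('wrist'); cv2.imwrite('pics/w1.png',d['frame'])"
```

```text
pos [0.5533 0.0939 0.2494] yaw 14.63 tilt [ 0.0025 -0.0039] F [ 0.8 -0.7 -0.4] open 1.001 t 2.77
turn units [ 0.0002  0.0007 -0.0013] dp before-turn axes [-0.783  0.32  -0.022] dp after-turn axes [-0.786  0.314 -0.026]
[-0.27023113  0.54551686  0.02802705  1.71376269 -0.01318988  0.88107691
  0.01749815]
```

View pics/w1.png

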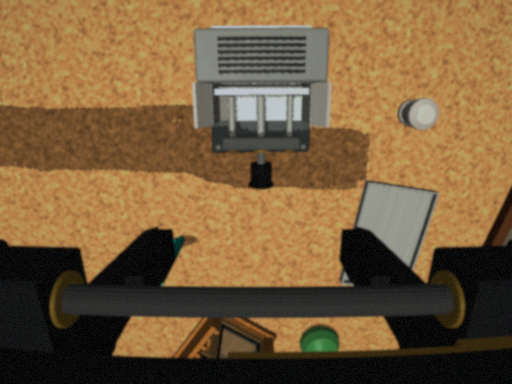

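```bash
python3 -c "
from plan import *
s=r.get_state(); print(s['tool_pos'],s['eef_rot'],s['qd'])
d=r.snapshot('wrist'); crop(d,185,20,340,200,4,'w1c')
import pickle; pickle.dump((s,d),open('w1.pkl','wb'))
C=cam(d,s)
v=[.5377,.1837,.2632]
P=np.array([(-65,0,115),(65,0,115),(-65,50,115),(65,50,115),(-48,-78,55),(48,-78,55),(-48,-62,55),(48,-62,55),(-67,-88,12),(67,-88,12),(0,-128,40),(-47,-12,113),(47,-12,113)])/1e3
print(np.round(proj(xf(v,P),d,C),1).tolist())
"
```

```text
[0.55185899 0.09714471 0.24918901] [ 6.10223762e-01  7.92228616e-01 -3.43942521e-04  8.13588689e-04] [-0.05067242 -0.00796084 -0.0581489   0.02393138 -0.02213764  0.00118163
 -0.01600004]
[[200.1, 85.2], [332.1, 84.8], [197.8, 30.7], [334.7, 30.5], [225.7, 152.9], [303.3, 152.6], [225.3, 139.9], [303.8, 139.7], [215.2, 154.8], [312.2, 154.4], [264.2, 188.1], [219.0, 97.5], [313.1, 97.2]]
```

View pics/w1c.png

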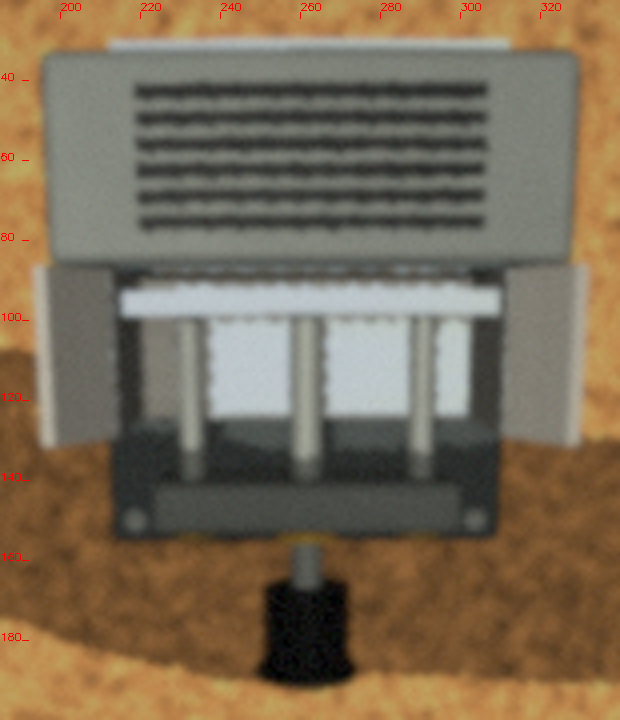

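>>> move_arm(
  turn=[
    [0, 0, 0],
    [0, 0, 0],
    [0, 0, 0],
  ],
  dp=[
    [0, 0, 0],
    [0, 0, 0],
    [0, 0, 0],
  ],
  jaw=[-1, -1, -1],
)

```text
clock: 3.12
tool_pos: [0.5501, 0.102, 0.2492]
eef_rot: [0.607, 0.795, 0.0, -0.0]
contact_force: [0.1, -0.2, 0.8]
opening: 0.999
```

```bash
python3 -c "
from plan import *
s=r.get_state(); print(s['tool_pos'],s['eef_rot'],np.abs(s['qd']).max())
d=r.snapshot('wrist'); crop(d,185,20,340,200,4,'w2c')
import pickle; pickle.dump((s,d),open('w2.pkl','wb'))
"
```

```text
[0.55008794 0.10197809 0.24922752] [ 6.07040174e-01  7.94671042e-01  1.71153319e-04 -3.64264757e-04] 0.005427887906811647
```

View pics/w2c.png

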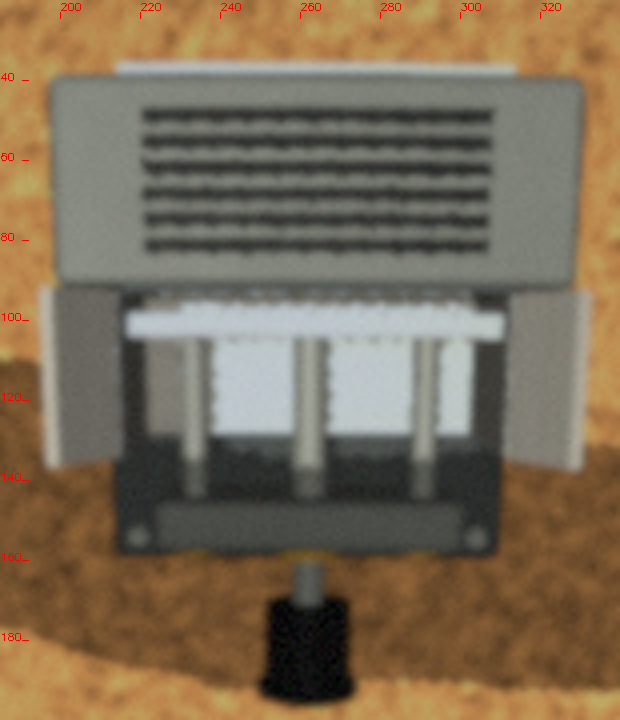

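```bash
cat > fit2.py <<'E'
from h import *
import pickle
from scipy.optimize import least_squares
s,d=pickle.load(open('w2.pkl','rb')); C=cam(d,s)
ob=[((-65,50,115),(197.75,39.25)),((65,50,115),(330.75,40)),((-65,0,115),(200.5,91.75)),((65,0,115),(328.5,90.75)),
((-48,-78,55),(223.75,157)),((48,-78,55),(300.5,157)),((-48,-62,55),(223.75,145)),((48,-62,55),(300.5,145)),
((-67,-88,12),(213.5,158.3)),((67,-88,12),(309.2,158.75)),((-47,-12,113),(216.75,104.5)),((47,-12,113),(311,104.5)),((0,-128,40),(261.75,194))]
P=np.array([o[0] for o in ob])/1e3; q=np.array([o[1] for o in ob])
f=lambda p:(proj(xf(p[:3],P)+[0,0,p[3] if len(p)>3 else 0],d,C)-q).ravel()
for p0 in ([.54,.18,.26],[.54,.18,.26,0]):
    o=least_squares(f,p0,loss='soft_l1'); print(o.x,np.degrees(o.x[2])); print(np.round(o.fun.reshape(-1,2),1).tolist())
v=o.x[:3]
print('gate',xf(v,[0,-.005,.028]),'knob',xf(v,[0,-.11,.04]))
E
python3 fit2.py
```

```text
[0.53453634 0.18177643 0.26539996] 15.206297367262978
[[-1.8, -1.5], [1.4, -1.8], [-2.4, -0.1], [0.8, 1.3], [-0.1, 1.0], [0.4, 1.2], [-0.5, 0.2], [0.9, 0.4], [-0.1, 1.1], [0.8, 0.8], [0.1, -0.5], [-0.6, -0.3], [0.1, -1.0]]
[ 0.53483129  0.18164435  0.26358451 -0.00568016] 15.102279932432415
[[-0.3, -0.3], [0.3, -0.3], [-1.1, 0.1], [-0.2, 1.8], [0.4, 0.3], [-0.1, 0.6], [0.1, -0.4], [0.4, -0.1], [0.5, 0.4], [0.2, 0.3], [1.0, -0.5], [-1.3, -0.1], [0.0, -2.1]]
gate [[0.53613401 0.17681704 0.028     ]] knob [[0.56349101 0.0754435  0.04      ]]
```

```bash
python3 -c "
from plan import *
plan([.5637,.0758,.10],15.1)"
```

```text
pos [0.5502 0.1018 0.2493] yaw 15.23 tilt [-0.0002  0.0006] F [-0.2 -0.1 -0.2] open 0.999 t 3.17
turn units [-0.     -0.0001  0.0004] dp before-turn axes [-1.148  0.248  5.97 ] dp after-turn axes [-1.144  0.251  5.971]
```

>>> move_arm(
  turn=[
    [0, 0, 0.0004],
    [0, 0, 0],
    [0, 0, 0],
    [0, 0, 0],
    [0, 0, 0],
    [0, 0, 0],
    [0, 0, 0],
    [0, 0, 0],
    [0, 0, 0],
    [0, 0, 0],
  ],
  dp=[
    [-0.57, 0.125, 0],
    [-0.57, 0.125, 0.9],
    [0, 0, 0.9],
    [0, 0, 0.9],
    [0, 0, 0.9],
    [0, 0, 0.9],
    [0, 0, 0.9],
    [0, 0, 0.5],
    [0, 0, 0],
    [0, 0, 0],
  ],
  jaw=[-0.4, -0.4, -0.4, -0.4, -0.4, -0.4, -0.4, -0.4, -0.4, -0.4],
)

```text
clock: 4.0
tool_pos: [0.5637, 0.0752, 0.1015]
eef_rot: [0.609, 0.793, -0.0, -0.0]
contact_force: [-1.2, 0.6, 0.4]
opening: 0.7
```

```bash
python3 -c "
from plan import *
plan([.5637,.0758,.021],15.1)
s=r.get_state();d=r.snapshot('wrist'); C=cam(d,s)
v=[.535,.182,np.radians(15.1)]
P=np.array([(-14,-123,40),(14,-123,40),(-17,-128,40),(17,-128,40),(-14,-97,40),(14,-97,40),(-48,-78,55),(48,-78,55)])/1e3
q=proj(xf(v,P),d,C); print(np.round(q,1).tolist())
f=d['frame']
f=cv2.resize(f,None,fx=1.5,fy=1.5)
for a in q: cv2.circle(f,tuple(int(round(x*1.5)) for x in a),3,(0,0,255),1)
cv2.imwrite('pics/w3.png',f)"
```

```text
pos [0.5637 0.0752 0.1015] yaw 15.02 tilt [-0.0011  0.0001] F [-1.2  0.6  0.4] open 0.7 t 4.0
turn units [-0.0002 -0.0001 -0.0002] dp before-turn axes [0.024 0.009 3.219] dp after-turn axes [0.025 0.005 3.219]
[[241.2, 205.7], [274.6, 205.7], [237.7, 211.2], [278.0, 211.2], [240.7, 175.5], [275.1, 175.5], [194.1, 155.9], [321.7, 155.9]]
```

View pics/w3.png

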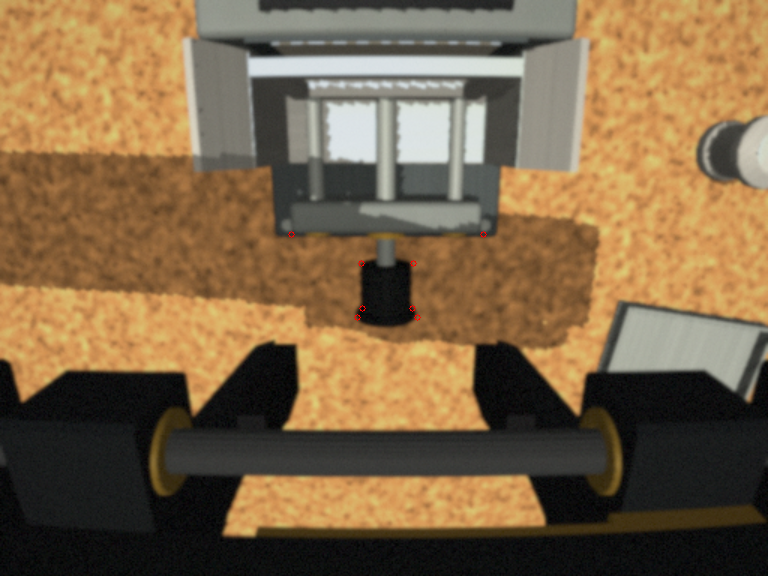

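>>> move_arm(
  turn=[
    [0, 0, 0],
    [0, 0, 0],
    [0, 0, 0],
    [0, 0, 0],
    [0, 0, 0],
    [0, 0, 0],
    [0, 0, 0],
    [0, 0, 0],
    [0, 0, 0],
    [0, 0, 0],
  ],
  dp=[
    [0, 0, 0.8],
    [0, 0, 0.8],
    [0, 0, 0.8],
    [0, 0, 0.8],
    [0, 0, 0],
    [0, 0, 0],
    [0, 0, 0],
    [0, 0, 0],
    [0, 0, 0],
    [0, 0, 0],
  ],
  jaw=[-0.4, -0.4, -0.4, -0.4, -0.4, 0.2, 0.6, 1, 1, 1],
  newtons=20,
)

```text
clock: 4.88
tool_pos: [0.5648, 0.0747, 0.0228]
eef_rot: [0.609, 0.793, 0.001, 0.001]
contact_force: [-0.8, 0.3, 0.4]
opening: 0.343
```

```bash
python3 -c "
from plan import *
plan([.5637,.0758,.021],15.1)
s=r.get_state();d=r.snapshot('wrist');cv2.imwrite('pics/w4.png',d['frame'])"
```

```text
pos [0.5648 0.0747 0.0228] yaw 14.96 tilt [0.0018 0.0004] F [-0.8  0.3  0.4] open 0.343 t 4.88
turn units [ 0.0003  0.     -0.0004] dp before-turn axes [ 0.053 -0.032  0.071] dp after-turn axes [ 0.053 -0.032  0.071]
```

View pics/w4.png

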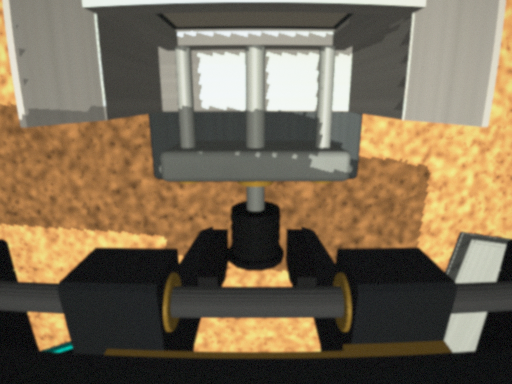

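>>> move_arm(
  turn=[
    [0, 0, 0],
    [0, 0, 0],
    [0, 0, 0],
    [0, 0, 0],
    [0, 0, 0],
    [0, 0, 0],
    [0, 0, 0],
    [0, 0, 0],
    [0, 0, 0],
    [0, 0, 0],
  ],
  dp=[
    [0, 0, 0],
    [0, 0, 0],
    [-0.15, 0, 0],
    [-0.15, 0, 0],
    [-0.15, 0, 0],
    [-0.15, 0, 0],
    [-0.15, 0, 0],
    [-0.15, 0, 0],
    [-0.15, 0, 0],
    [-0.15, 0, 0],
  ],
  jaw=[1, 1, 1, 1, 1, 1, 1, 1, 1, 1],
  newtons=25,
)

```text
clock: 5.77
tool_pos: [0.5722, 0.044, 0.0217]
eef_rot: [0.609, 0.793, -0.0, 0.001]
contact_force: [-0.5, 0.5, 0.3]
opening: 0.006
```

```bash
python3 -c "
from plan import *
plan([.5637,.0758,.021],15.1)
s=r.get_state();d=r.snapshot('wrist');cv2.imwrite('pics/w5.png',d['frame'])"
```

```text
pos [0.5722 0.044  0.0217] yaw 14.92 tilt [ 0.0004 -0.0012] F [-0.5  0.5  0.3] open 0.006 t 5.77
turn units [ 0.      0.0002 -0.0005] dp before-turn axes [ 1.316e+00 -1.000e-03  2.600e-02] dp after-turn axes [1.316 0.003 0.028]
```

View pics/w5.png

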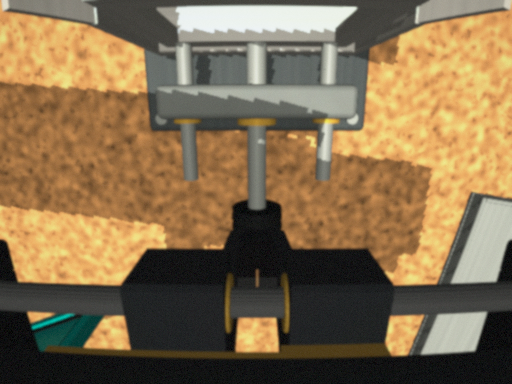

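```bash
python3 -c "
from h import *
d=r.snapshot('scene'); crop(d,295,130,405,230,6,'s6'); 
d=r.snapshot('side'); crop(d,195,105,285,205,6,'d6')"
```

```text
(no output)
```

View pics/s6.png

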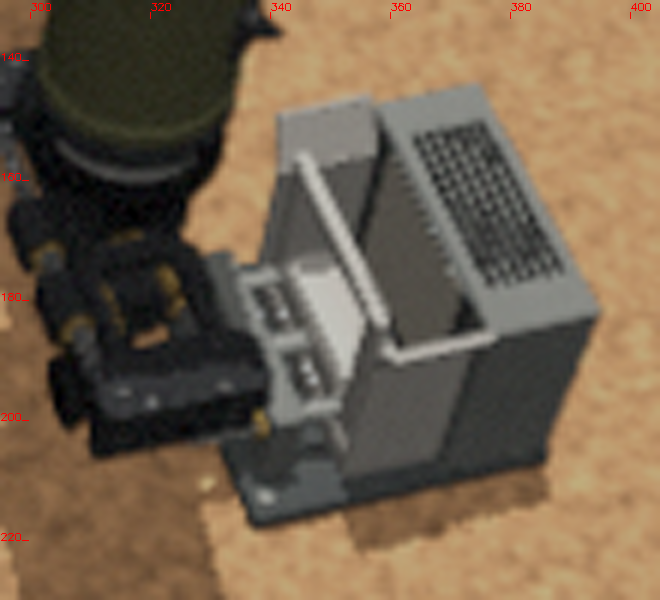

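View pics/d6.png

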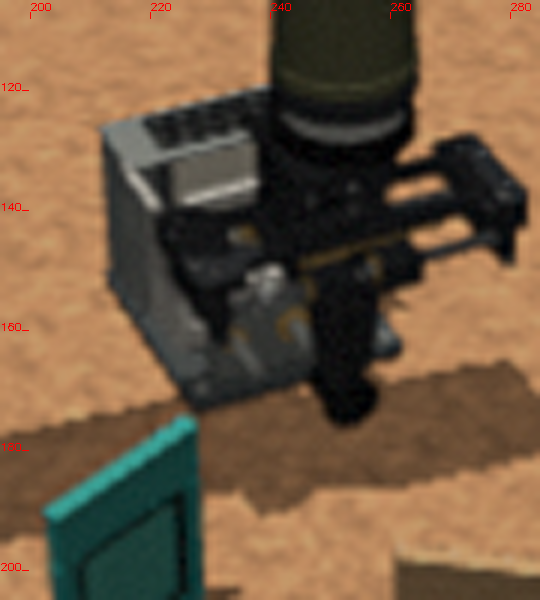

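>>> move_arm(
  turn=[
    [0, 0, 0],
    [0, 0, 0],
    [0, 0, 0],
    [0, 0, 0],
    [0, 0, 0],
    [0, 0, 0],
    [0, 0, 0],
    [0, 0, 0],
    [0, 0, 0],
    [0, 0, 0],
  ],
  dp=[
    [-0.3, 0, 0],
    [0, 0, -0.5],
    [0, 0, -0.9],
    [0, 0, -0.9],
    [0, 0, -0.9],
    [0, 0, -0.9],
    [0, 0, -0.9],
    [0, 0, -0.9],
    [0, 0, -0.9],
    [0, 0, 0],
  ],
  jaw=[1, 1, 1, 1, 1, 1, 1, 1, 1, 1],
)

```text
clock: 6.75
tool_pos: [0.5769, 0.0377, 0.1964]
eef_rot: [0.609, 0.793, 0.003, 0.003]
contact_force: [0.2, -0.5, -0.1]
opening: 0.002
```

>>> move_arm(
  turn=[
    [0, 0, 0],
    [0, 0, 0],
    [0, 0, 0],
  ],
  dp=[
    [0, 0, -0.7],
    [0, 0, 0],
    [0, 0, 0],
  ],
  jaw=[-0.4, -0.4, -0.4],
)

```text
clock: 7.0
tool_pos: [0.5741, 0.0379, 0.2093]
eef_rot: [0.609, 0.793, 0.0, 0.001]
contact_force: [-0.6, -0.3, -0.2]
opening: 0.21
```

```bash
python3 -c "
from plan import *
plan([.5637,.0758,.2],15.1)
s=r.get_state();d=r.snapshot('wrist'); C=cam(d,s)
v=[.535,.182,np.radians(15.1)]
P=np.array([(-17,-158,40),(17,-158,40),(-14,-127,40),(14,-127,40),(-48,-78,55),(48,-78,55),(-47,-42,113),(47,-42,113),(-47,-36,113),(47,-36,113),(-65,0,115),(65,0,115)])/1e3
q=proj(xf(v,P),d,C); print(np.round(q,1).tolist())
f=d['frame'][:260]
f=cv2.resize(f,None,fx=1.5,fy=1.5)
for a in q: cv2.circle(f,tuple(int(round(x*1.5)) for x in a),3,(0,0,255),1)
cv2.imwrite('pics/w6.png',f)"
```

```text
pos [0.5741 0.0379 0.2093] yaw 14.94 tilt [ 0.0012 -0.0002] F [-0.6 -0.3 -0.2] open 0.21 t 7.0
turn units [ 0.0002  0.0001 -0.0004] dp before-turn axes [ 1.574 -0.011  0.372] dp after-turn axes [ 1.574 -0.006  0.373]
[[242.7, 171.7], [271.7, 171.7], [244.9, 145.3], [269.4, 145.3], [211.8, 101.5], [302.4, 101.4], [201.8, 58.7], [312.4, 58.5], [201.5, 51.3], [312.7, 51.1], [177.6, 5.2], [336.5, 4.9]]
```

View pics/w6.png

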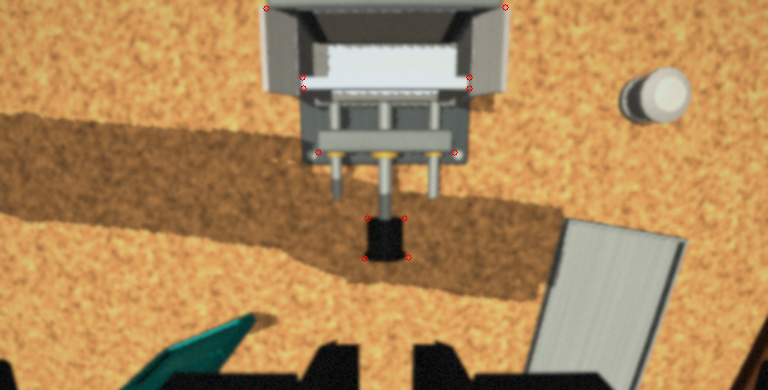

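```bash
python3 -c "
from plan import *
plan([.601,-.202,.25],71)"
```

```text
pos [0.5735 0.0379 0.2086] yaw 14.95 tilt [-0.0005 -0.0004] F [ 0.4 -0.8 -0.9] open 0.251 t 7.05
turn units [-1.000e-04 -0.000e+00 -1.557e-01] dp before-turn axes [-9.557 -1.412 -1.653] dp after-turn axes [-4.166 -8.716 -1.656]
```

>>> move_arm(
  turn=[
    [0, 0, -0.0195],
    [0, 0, -0.0195],
    [0, 0, -0.0195],
    [0, 0, -0.0195],
    [0, 0, -0.0195],
    [0, 0, -0.0195],
    [0, 0, -0.0195],
    [0, 0, -0.0192],
    [0, 0, 0],
    [0, 0, 0],
  ],
  dp=[
    [0, 0, -0.3],
    [0, 0, -0.3],
    [0, 0, -0.3],
    [0, 0, -0.3],
    [0, 0, -0.3],
    [0, 0, -0.16],
    [0, 0, 0],
    [0, 0, 0],
    [-0.4, -0.87, 0],
    [-0.42, -0.87, 0],
  ],
  jaw=[-0.4, -0.4, -0.4, -0.4, -0.4, -0.4, -0.4, -0.4, -0.4, -0.4],
)

```text
clock: 7.88
tool_pos: [0.5782, -0.0083, 0.2492]
eef_rot: [0.163, 0.987, 0.001, -0.001]
contact_force: [0.8, -1.3, 0.9]
opening: 0.7
```

>>> move_arm(
  turn=[
    [0, 0, 0],
    [0, 0, 0],
    [0, 0, 0],
    [0, 0, 0],
    [0, 0, 0],
    [0, 0, 0],
    [0, 0, 0],
    [0, 0, 0],
    [0, 0, 0],
    [0, 0, 0],
  ],
  dp=[
    [-0.42, -0.87, 0],
    [-0.42, -0.87, 0],
    [-0.42, -0.87, 0],
    [-0.42, -0.87, 0],
    [-0.42, -0.87, 0],
    [-0.42, -0.87, 0],
    [-0.42, -0.87, 0],
    [-0.42, -0.87, 0],
    [0, 0, 0],
    [0, 0, 0],
  ],
  jaw=[-0.4, -0.4, -0.4, -0.4, -0.4, -0.4, -0.4, -0.4, -0.4, -0.4],
)

```text
clock: 8.72
tool_pos: [0.6008, -0.203, 0.2489]
eef_rot: [0.167, 0.986, -0.0, -0.001]
contact_force: [0.3, -0.5, 0.2]
opening: 0.702
```

>>> move_arm(
  turn=[
    [0, 0, 0],
    [0, 0, 0],
  ],
  dp=[
    [0, 0, 0],
    [0, 0, 0],
  ],
  jaw=[-0.4, -0.4],
)

```text
clock: 8.88
tool_pos: [0.6017, -0.1992, 0.2501]
eef_rot: [0.164, 0.987, 0.001, -0.001]
contact_force: [-0.6, 0.9, 1.6]
opening: 0.702
```

```bash
python3 -c "
from plan import *
import pickle
plan([.601,-.202,.25],71)
s=r.get_state();print(s['q'],np.abs(s['qd']).max());d=r.snapshot('wrist'); C=cam(d,s); pickle.dump((s,d),open('w7.pkl','wb'))
cv2.imwrite('pics/w7.png',cv2.resize(d['frame'],None,fx=1.5,fy=1.5))
k=[.5714,-.2896,np.radians(-19.06)]
P=np.array([(-48,90,132),(-48,100,132),(48,90,132),(48,100,132),(-63,114,0),(63,114,0)])/1e3
print(proj(xf(k,P),d,C))"
```

```text
pos [ 0.6017 -0.1992  0.2501] yaw 71.16 tilt [-0.001   0.0017] F [-0.6  0.9  1.6] open 0.702 t 8.88
turn units [ 0.0002 -0.0002  0.0004] dp before-turn axes [-0.008 -0.114  0.004] dp after-turn axes [-0.009 -0.114  0.004]
[ 0.40564637  0.66186727 -0.29218947  1.47477981  0.20547982  1.03646132
  1.30866147] 0.007467492165670118
[[251.69373269 128.36921202]
 [262.06915314 128.41781144]
 [251.68307321 221.04158211]
 [261.19962795 221.0790124 ]
 [270.67459257 108.6339955 ]
 [269.24033641 196.3984837 ]]
```

View pics/w7.png

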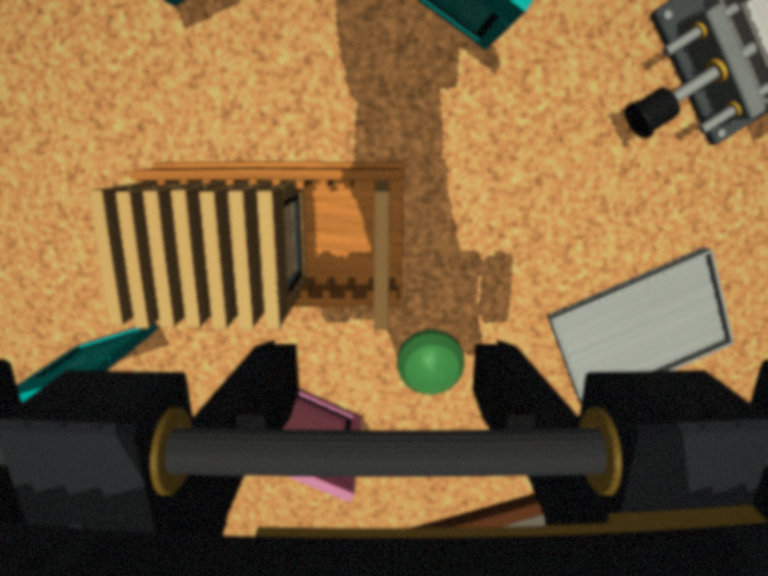

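```bash
python3 -c "
from plan import *
import pickle
s,d=pickle.load(open('w7.pkl','rb'));crop(d,190,100,290,230,5,'w7c')
"
```

```text
(no output)
```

View pics/w7c.png

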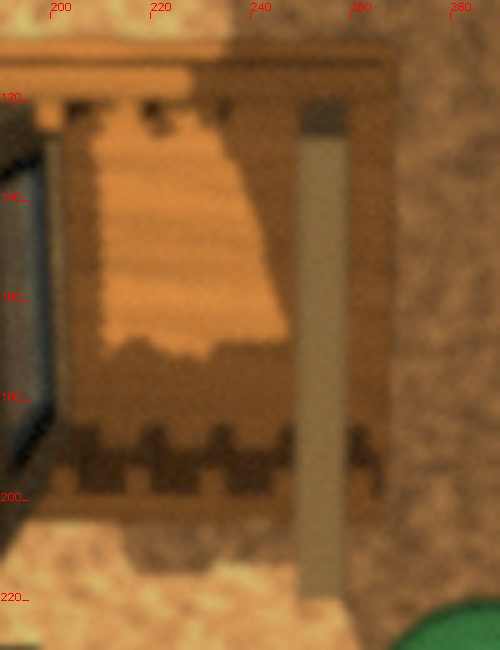

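```bash
python3 -c "
from plan import *
import pickle
s,d=pickle.load(open('w7.pkl','rb'));C=cam(d,s)
p=atz([[249.6,127.6],[259.6,127.6],[249.6,219.6],[259,219.4]],.132,d,C);print(p)
a=(p[0]+p[1])/2;b=(p[2]+p[3])/2;print('mid',(a+b)/2,'len',np.linalg.norm(b-a),'yaw',np.degrees(np.arctan2(*(b-a)[1::-1])))
plan([*((a+b)/2)[:2],.105],71)
"
```

```text
[[ 0.55407717 -0.19052874  0.132     ]
 [ 0.55718223 -0.18141129  0.132     ]
 [ 0.64391445 -0.22174536  0.132     ]
 [ 0.64688065 -0.21233761  0.132     ]]
mid [ 0.60051363 -0.20150575  0.132     ] len 0.09499317045976094 yaw -19.09234132561405
pos [ 0.6018 -0.1993  0.2503] yaw 71.17 tilt [-0.0006  0.0013] F [-0.1  0.1 -0.2] open 0.7 t 8.93
turn units [ 0.0002 -0.0002  0.0005] dp before-turn axes [ 0.015 -0.108  5.814] dp after-turn axes [ 0.021 -0.102  5.814]
```

>>> move_arm(
  turn=[
    [0, 0, 0.0007],
    [0, 0, 0],
    [0, 0, 0],
    [0, 0, 0],
    [0, 0, 0],
    [0, 0, 0],
    [0, 0, 0],
    [0, 0, 0],
    [0, 0, 0],
    [0, 0, 0],
  ],
  dp=[
    [0.02, -0.1, 0.6],
    [0, 0, 0.9],
    [0, 0, 0.9],
    [0, 0, 0.9],
    [0, 0, 0.9],
    [0, 0, 0.8],
    [0, 0, 0.5],
    [0, 0, 0.3],
    [0, 0, 0],
    [0, 0, 0],
  ],
  jaw=[-0.4, -0.4, -0.4, -0.4, -0.4, -0.4, -0.4, -0.4, 0, 0.4],
  newtons=20,
)

```text
clock: 9.77
tool_pos: [0.6011, -0.2032, 0.1062]
eef_rot: [0.167, 0.986, 0.0, 0.0]
contact_force: [-0.4, -1.1, 0.3]
opening: 0.571
```

```bash
python3 -c "
from plan import *
plan([.6005,-.2015,.105],70.9)
s=r.get_state();d=r.snapshot('wrist')
cv2.imwrite('pics/w8.png',cv2.resize(d['frame'],None,fx=1.5,fy=1.5))"
```

```text
pos [ 0.6011 -0.2032  0.1062] yaw 70.8 tilt [0.0008 0.    ] F [-0.4 -1.1  0.3] open 0.571 t 9.77
turn units [ 0.      0.0001 -0.0003] dp before-turn axes [0.045 0.056 0.049] dp after-turn axes [0.045 0.056 0.049]
```

View pics/w8.png

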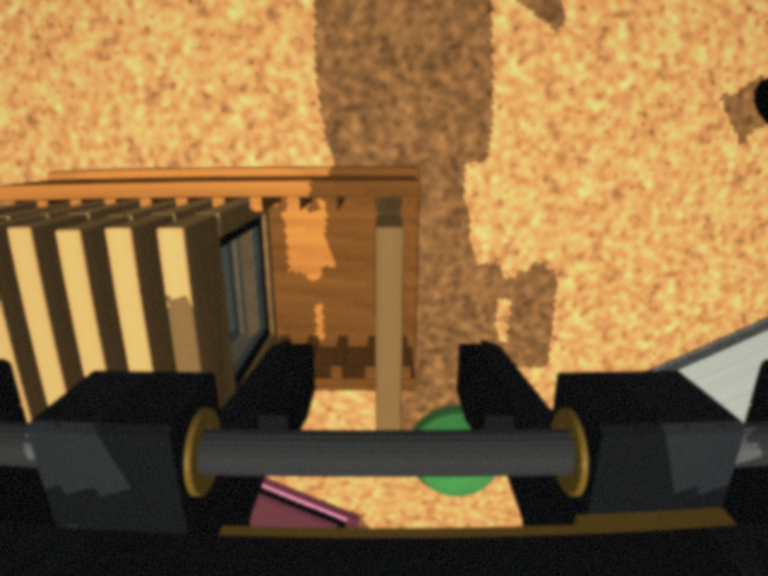

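>>> move_arm(
  turn=[
    [0, 0, 0],
    [0, 0, 0],
    [0, 0, 0],
    [0, 0, 0],
    [0, 0, 0],
    [0, 0, 0],
    [0, 0, 0],
    [0, 0, 0],
    [0, 0, 0],
    [0, 0, 0],
  ],
  dp=[
    [0, 0, 0],
    [0, 0, 0],
    [0, 0, 0],
    [0, 0, 0],
    [0, 0, 0],
    [0, 0, 0],
    [0, 0, 0],
    [0, 0, 0],
    [0, 0, 0],
    [0, 0, 0],
  ],
  jaw=[0.6, 0.8, 1, 1, 1, 1, 1, 1, 1, 1],
  newtons=25,
)

```text
clock: 10.65
tool_pos: [0.6006, -0.2035, 0.1057]
eef_rot: [0.167, 0.986, 0.0, -0.0]
contact_force: [-0.4, 0.5, -0.2]
opening: 0.005
```

```bash
python3 -c "
from plan import *
plan([.6005,-.2015,.105],70.9)"
```

```text
pos [ 0.6006 -0.2035  0.1057] yaw 70.77 tilt [-0.0001  0.0001] F [-0.4  0.5 -0.2] open 0.005 t 10.65
turn units [ 0.     -0.     -0.0004] dp before-turn axes [0.028 0.074 0.026] dp after-turn axes [0.028 0.074 0.026]
```

```bash
python3 -c "
from plan import *
for n in ('wrist','scene','side'):
    d=r.snapshot(n)
    if n=='wrist': cv2.imwrite('pics/w9.png',cv2.resize(d['frame'],None,fx=1.5,fy=1.5))
    if n=='scene': crop(d,130,100,250,240,5,'s9')
    if n=='side': crop(d,220,100,330,220,5,'d9')"
```

```text
(no output)
```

View pics/w9.png

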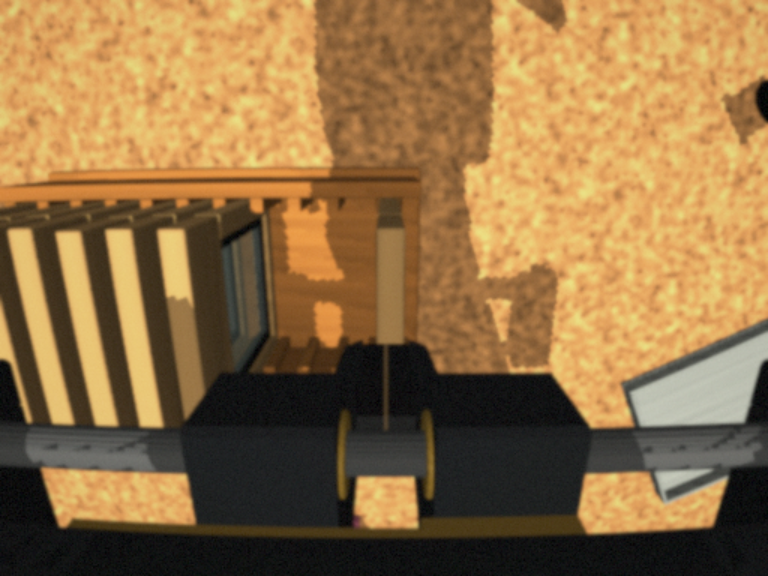

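View pics/s9.png

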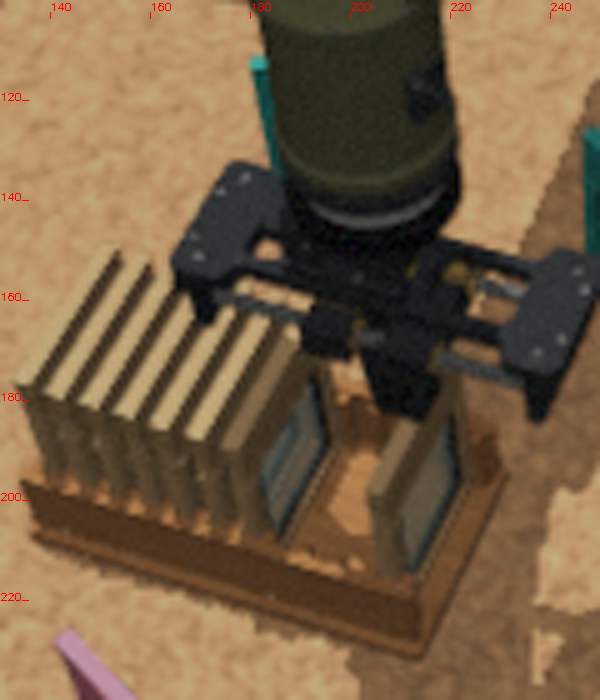

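View pics/d9.png

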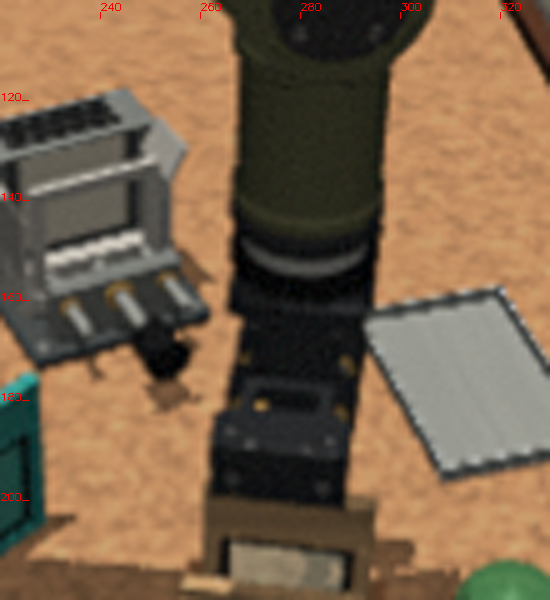

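```bash
python3 -c "
from plan import *
s=r.get_state()
M=R.from_quat(s['eef_rot']).as_matrix()
for n in ('scene','side'):
    d=r.snapshot(n);C=cam(d); f=cv2.resize(d['frame'],None,fx=4,fy=4,interpolation=cv2.INTER_CUBIC)
    for h,c in ((0,(0,0,255)),(-.0187,(0,255,0)),(-.035,(255,0,0)),(-.064,(255,0,255))):
        p=proj(s['tool_pos']+M@np.array([0,0,h]),d,C)[0]; print(n,h,p); cv2.circle(f,tuple(int(round(x*4)) for x in p),3,c,-1)
    x,y=[int(v*4) for v in p]; cv2.imwrite(f'pics/t_{n}.png',f[max(0,y-250):y+250,x-300:x+300])
"
```

```text
scene 0 [212.09121735 188.15678078]
scene -0.0187 [211.43056092 183.7524841 ]
scene -0.035 [210.83983432 179.81438592]
scene -0.064 [209.75297915 172.56885026]
side 0 [276.66475273 205.61638276]
side -0.0187 [276.95462586 200.72974147]
side -0.035 [277.21169897 196.38606039]
side -0.064 [277.67945502 188.45828026]
```

View pics/t_scene.png

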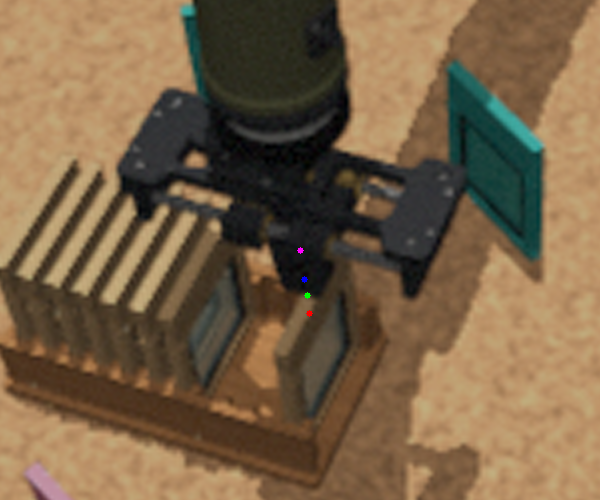

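View pics/t_side.png

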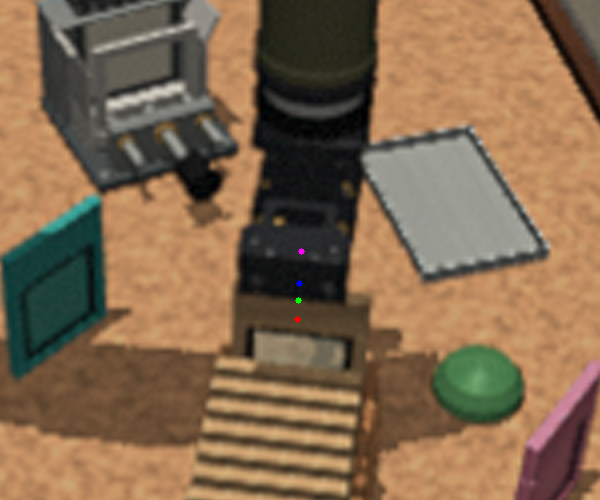

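>>> move_arm(
  turn=[
    [0, 0, 0],
    [0, 0, 0],
    [0, 0, 0],
    [0, 0, 0],
    [0, 0, 0],
    [0, 0, 0],
    [0, 0, 0],
    [0, 0, 0],
    [0, 0, 0],
    [0, 0, 0],
  ],
  dp=[
    [0, 0.07, 0],
    [0, 0, 0],
    [0, 0, 0],
    [0, 0, 0],
    [0, 0, 0],
    [0, 0, 0],
    [0, 0, 0.3],
    [0, 0, 0.3],
    [0, 0, 0.3],
    [0, 0, 0],
  ],
  jaw=[-0.3, -0.3, -0.3, -0.3, -0.3, -0.3, -0.3, -0.3, -0.3, -0.3],
  newtons=20,
)

```text
clock: 11.73
tool_pos: [0.5996, -0.2015, 0.081]
eef_rot: [0.167, 0.986, 0.0, -0.002]
contact_force: [0.1, 0.3, -0.6]
opening: 0.649
```

```bash
python3 -c "
from plan import *
plan([.6005,-.2015,.071],70.9)
s=r.get_state();d=r.snapshot('wrist')
cv2.imwrite('pics/w10.png',cv2.resize(d['frame'],None,fx=1.5,fy=1.5))"
```

```text
pos [ 0.5996 -0.2015  0.081 ] yaw 70.78 tilt [-0.0037  0.0009] F [ 0.1  0.3 -0.6] open 0.649 t 11.73
turn units [-0.0001 -0.0006 -0.0003] dp before-turn axes [-0.036  0.013  0.398] dp after-turn axes [-0.035  0.012  0.398]
```

View pics/w10.png

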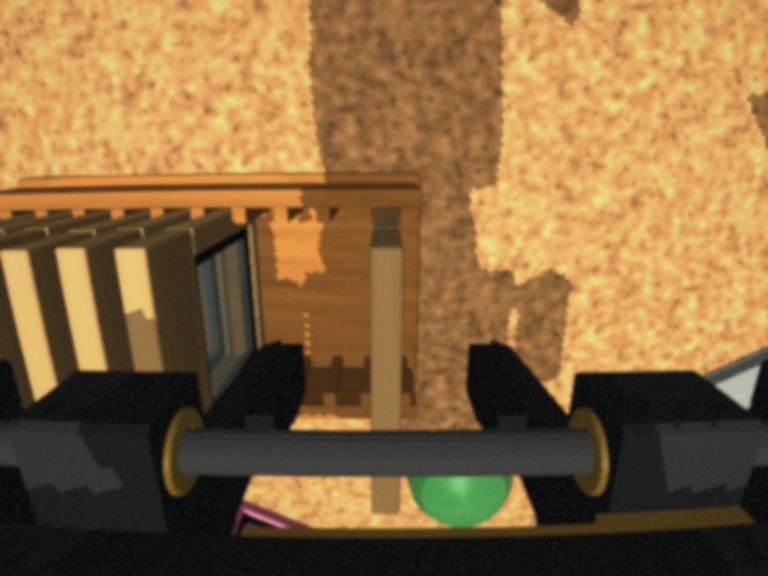

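>>> move_arm(
  turn=[
    [0, 0, 0],
    [0, 0, 0],
    [0, 0, 0],
    [0, 0, 0],
    [0, 0, 0],
    [0, 0, 0],
    [0, 0, 0],
    [0, 0, 0],
    [0, 0, 0],
    [0, 0, 0],
  ],
  dp=[
    [0, 0, 0.2],
    [0, 0, 0.2],
    [0, 0, 0],
    [0, 0, 0],
    [0, 0, 0],
    [0, 0, 0],
    [0, 0, 0],
    [0, 0, 0],
    [0, 0, 0],
    [0, 0, 0],
  ],
  jaw=[-0.3, -0.3, 0, 0.4, 0.6, 0.8, 1, 1, 1, 1],
  newtons=20,
)

```text
clock: 12.62
tool_pos: [0.6012, -0.2019, 0.0733]
eef_rot: [0.167, 0.986, -0.0, 0.0]
contact_force: [0.5, 0.4, 0.4]
opening: 0.11
```

```bash
python3 -c "
from plan import *
plan([.6005,-.2015,.071],70.9)
s=r.get_state();d=r.snapshot('wrist')
cv2.imwrite('pics/w11.png',cv2.resize(d['frame'],None,fx=1.5,fy=1.5))"
```

```text
pos [ 0.6012 -0.2019  0.0733] yaw 70.76 tilt [ 0.0002 -0.    ] F [0.5 0.4 0.4] open 0.11 t 12.62
turn units [ 0.      0.     -0.0004] dp before-turn axes [0.032 0.006 0.093] dp after-turn axes [0.032 0.007 0.093]
```

View pics/w11.png

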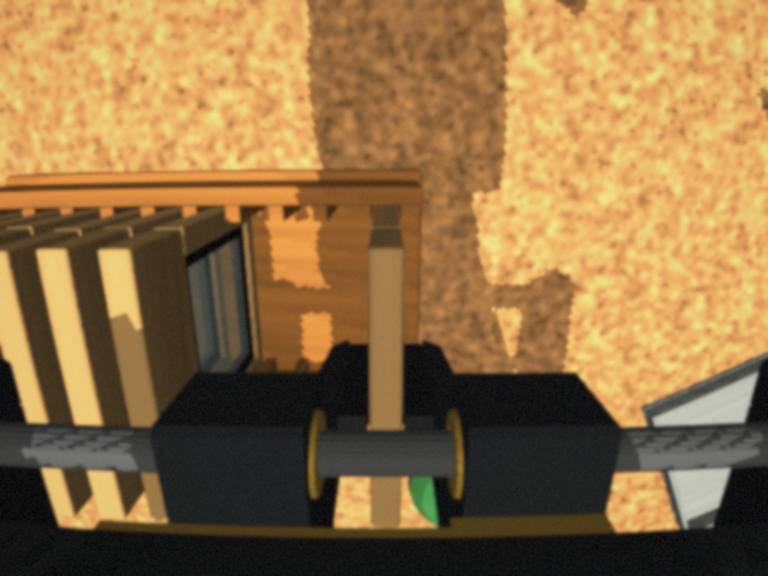

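>>> move_arm(
  turn=[
    [0, 0, 0],
    [0, 0, 0],
    [0, 0, 0],
    [0, 0, 0],
    [0, 0, 0],
    [0, 0, 0],
    [0, 0, 0],
    [0, 0, 0],
    [0, 0, 0],
    [0, 0, 0],
  ],
  dp=[
    [0, 0, 0],
    [0, 0, -0.2],
    [0, 0, -0.4],
    [0, 0, -0.6],
    [0, 0, -0.6],
    [0, 0, -0.7],
    [0, 0, -0.8],
    [0, 0, -0.8],
    [0, 0, -0.8],
    [0, 0, -0.6],
  ],
  jaw=[1, 1, 1, 1, 1, 1, 1, 1, 1, 1],
  newtons=30,
)

```text
clock: 13.5
tool_pos: [0.6017, -0.2019, 0.2134]
eef_rot: [0.167, 0.986, -0.0, 0.001]
contact_force: [0.7, -0.2, 0.1]
opening: 0.111
```

```bash
python3 -c "
from plan import *
plan([.54,.16,.22],105.1)
s=r.get_state();d=r.snapshot('wrist')
cv2.imwrite('pics/w12.png',cv2.resize(d['frame'],None,fx=1.5,fy=1.5))
d=r.snapshot('scene'); crop(d,130,80,260,240,4,'s12')"
```

```text
pos [ 0.6017 -0.2019  0.2134] yaw 70.77 tilt [ 0.0024 -0.0004] F [ 0.7 -0.2  0.1] open 0.111 t 13.5
turn units [-0.0001  0.0004 -0.0954] dp before-turn axes [ 7.097 12.855 -0.276] dp after-turn axes [-1.388 14.618 -0.264]
```

View pics/s12.png

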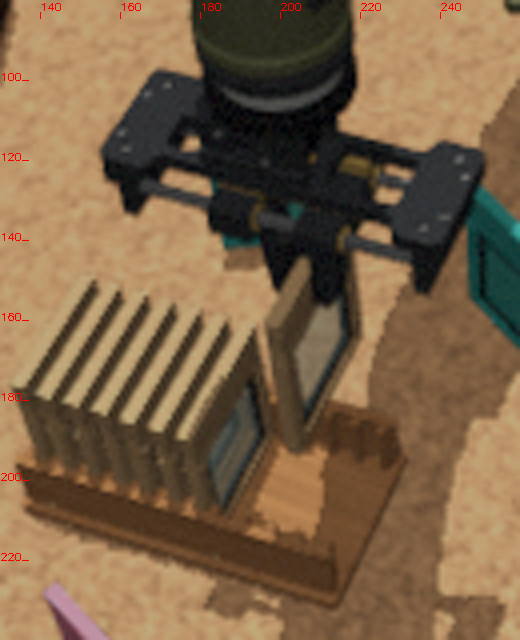

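View pics/w12.png

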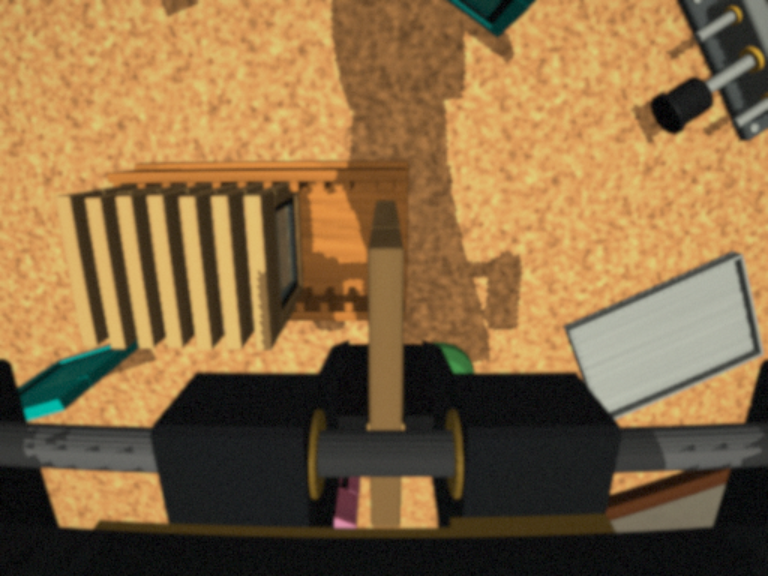

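```bash
python3 -c "
from plan import *
d=r.snapshot('wrist');T=d['tool_from_camera'];C=(T[:3,3],T[:3,:3])
for off in (-.004,-.002,0,.002,.004): print(off,proj([[.048+off,-.005,-.0587],[.048+off,.005,-.0587]],d,C).tolist())
crop(d,220,130,300,240,5,'w13')
plan([.5386,.1685,.213],105.1)
"
```

```text
-0.004 [[245.4877847078702, 175.7382462686532], [269.87970693860376, 175.76038336654582]]
-0.002 [[245.4420099502491, 170.98006190100097], [269.942352690419, 171.00257703804635]]
0 [[245.3962450278061, 166.1802466804905], [270.00507343576146, 166.20314660485124]]
0.002 [[245.35050138906334, 161.33879124110604], [270.06785599359915, 161.36208281054792]]
0.004 [[245.30479100514106, 156.45570665961282], [270.1306865379434, 156.4793968425493]]
pos [ 0.6019 -0.202   0.2123] yaw 70.77 tilt [ 0.003  -0.0007] F [-0.8 -0.  -1.5] open 0.113 t 13.65
turn units [-0.0001  0.0005 -0.0954] dp before-turn axes [ 7.273 13.158 -0.047] dp after-turn axes [-1.415 14.968 -0.029]
```

View pics/w13.png

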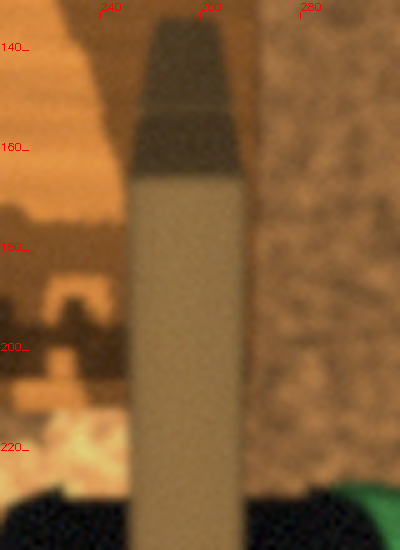

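>>> move_arm(
  turn=[
    [0, 0, -0.012],
    [0, 0, -0.0165],
    [0, 0, -0.0165],
    [0, 0, -0.0165],
    [0, 0, -0.0165],
    [0, 0, -0.0165],
    [0, 0, -0.0009],
    [0, 0, 0],
    [0, 0, 0],
    [0, 0, 0],
  ],
  dp=[
    [0, 0, 0],
    [0, 0, 0],
    [0, 0, 0],
    [0, 0, 0],
    [0, 0, 0],
    [0, 0, 0],
    [-0.05, 0.5, 0],
    [-0.08, 0.8, 0],
    [-0.09, 0.9, 0],
    [-0.09, 0.9, 0],
  ],
  jaw=[1, 1, 1, 1, 1, 1, 1, 1, 1, 1],
)

```text
clock: 14.48
tool_pos: [0.5872, -0.1232, 0.2097]
eef_rot: [-0.13, 0.992, 0.001, -0.001]
contact_force: [0.7, 0.4, -1.1]
opening: 0.111
```

>>> move_arm(
  turn=[
    [0, 0, 0],
    [0, 0, 0],
    [0, 0, 0],
    [0, 0, 0],
    [0, 0, 0],
    [0, 0, 0],
    [0, 0, 0],
    [0, 0, 0],
    [0, 0, 0],
    [0, 0, 0],
  ],
  dp=[
    [-0.09, 0.9, 0],
    [-0.09, 0.9, 0],
    [-0.09, 0.9, 0],
    [-0.09, 0.9, 0],
    [-0.09, 0.9, 0],
    [-0.09, 0.9, 0],
    [-0.09, 0.9, 0],
    [-0.09, 0.9, 0],
    [-0.08, 0.9, 0],
    [-0.08, 0.9, 0],
  ],
  jaw=[1, 1, 1, 1, 1, 1, 1, 1, 1, 1],
)

```text
clock: 15.32
tool_pos: [0.5494, 0.0999, 0.21]
eef_rot: [-0.13, 0.991, 0.0, -0.001]
contact_force: [0.7, 0.0, -0.1]
opening: 0.108
```

>>> move_arm(
  turn=[
    [0, 0, 0],
    [0, 0, 0],
    [0, 0, 0],
    [0, 0, 0],
    [0, 0, 0],
    [0, 0, 0],
    [0, 0, 0],
    [0, 0, 0],
    [0, 0, 0],
  ],
  dp=[
    [-0.08, 0.8, 0],
    [-0.08, 0.7, 0],
    [-0.06, 0.6, 0],
    [-0.03, 0.4, 0],
    [-0.02, 0.17, 0],
    [0, 0, 0],
    [0, 0, 0],
    [0, 0, 0],
    [0, 0, 0],
  ],
  jaw=[1, 1, 1, 1, 1, 1, 1, 1, 1],
)

```text
clock: 16.07
tool_pos: [0.5405, 0.1628, 0.2106]
eef_rot: [-0.13, 0.991, -0.0, -0.0]
contact_force: [0.2, -0.2, -1.2]
opening: 0.108
```

```bash
python3 -c "
from plan import *
plan([.5386,.1685,.213],105.1)
print(r.get_state()['q'])
d=r.snapshot('wrist'); cv2.imwrite('pics/w14.png',cv2.resize(d['frame'],None,fx=1.5,fy=1.5))
d=r.snapshot('scene'); crop(d,295,80,405,230,5,'s14')
d=r.snapshot('side'); crop(d,190,60,290,185,5,'d14')"
```

```text
pos [0.5405 0.1628 0.2106] yaw 104.98 tilt [-0.     -0.0008] F [ 0.2 -0.2 -1.2] open 0.108 t 16.07
turn units [-0.0001 -0.     -0.0003] dp before-turn axes [ 0.013  0.241 -0.096] dp after-turn axes [ 0.012  0.241 -0.096]
[-0.12101127  0.62261807 -0.42497898  1.7367934   0.32584427  0.85287223
  1.14015607]
```

View pics/s14.png

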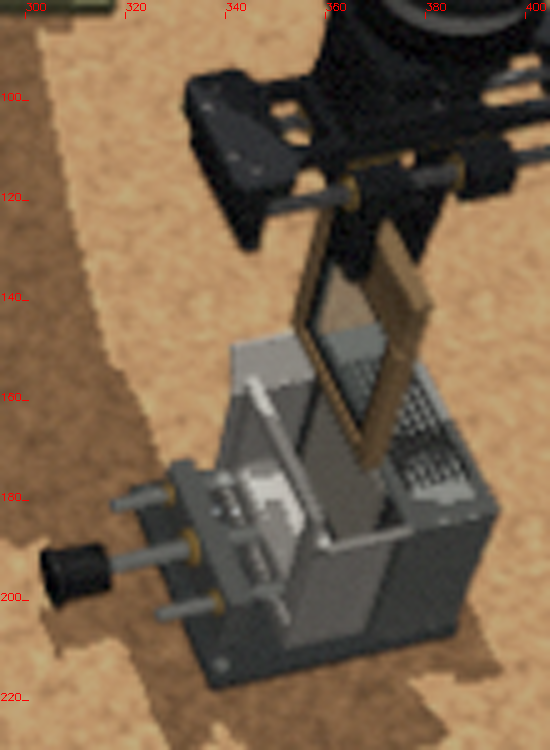

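View pics/d14.png

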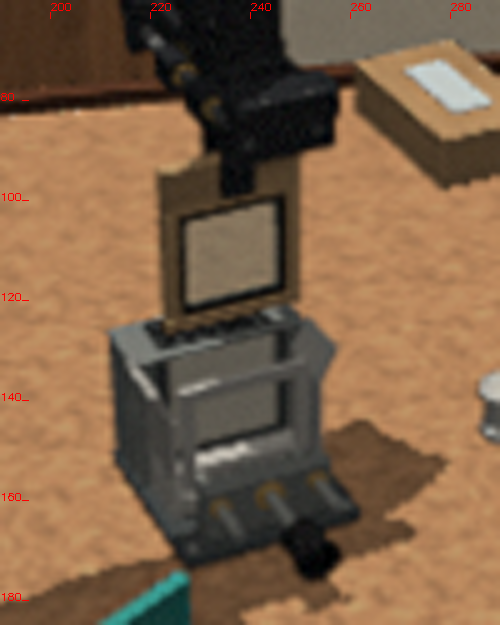

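View pics/w14.png

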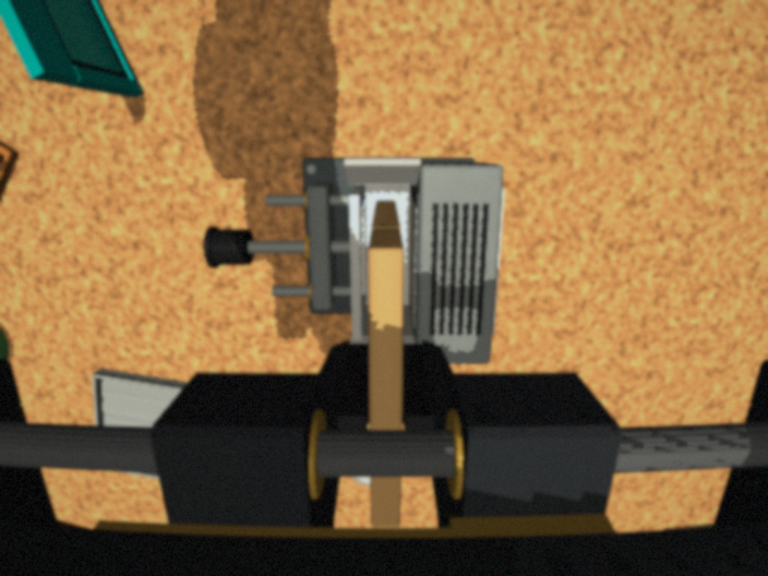

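```bash
python3 -c "
from plan import *
s=r.get_state();d=r.snapshot('wrist');C=cam(d,s)
v=[.535,.182,np.radians(15.1)]
P=np.array([(-65,0,115),(-65,50,115),(65,50,115),(65,0,115),(-48,-78,55),(48,-78,55),(-48,-62,55),(48,-62,55),(-47,-42,113),(-47,-36,113),(-52,0,95),(-64,0,118),(-17,-158,40),(17,-158,40),(-67,-88,12),(-65,0,115)])/1e3
q=proj(xf(v,P),d,C)
f=cv2.resize(d['frame'][80:260,120:360],None,fx=3.3,fy=3.3,interpolation=cv2.INTER_CUBIC)
for a in q: cv2.circle(f,tuple(int(round((x-o)*3.3)) for x,o in zip(a,(120,80))),3,(0,0,255),-1)
cv2.imwrite('pics/w15.png',f)"
```

```text
(no output)
```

View pics/w15.png

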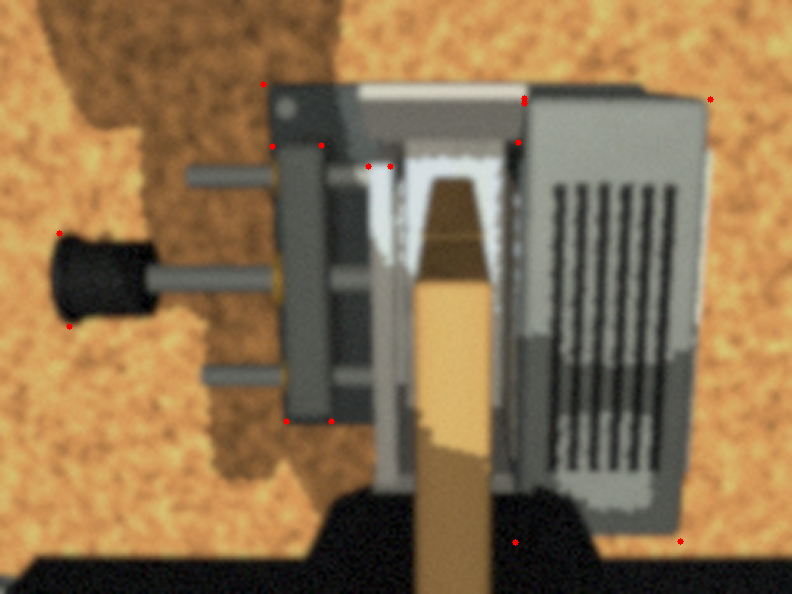

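>>> move_arm(
  turn=[
    [0, 0, -0.0003],
    [0, 0, 0],
    [0, 0, 0],
    [0, 0, 0],
    [0, 0, 0],
    [0, 0, 0],
    [0, 0, 0],
  ],
  dp=[
    [0.01, 0.1, 0],
    [0, 0.1, 0.2],
    [0, 0, 0.5],
    [0, 0, 0.5],
    [0, 0, 0.3],
    [0, 0, 0],
    [0, 0, 0],
  ],
  jaw=[1, 1, 1, 1, 1, 1, 1],
)

```text
clock: 16.85
tool_pos: [0.5384, 0.1691, 0.1729]
eef_rot: [-0.133, 0.991, -0.0, -0.0]
contact_force: [0.1, 0.7, -0.5]
opening: 0.113
```

```bash
python3 -c "
from plan import *
plan([.5386,.1685,.0893],105.1)
d=r.snapshot('wrist'); cv2.imwrite('pics/w16.png',cv2.resize(d['frame'],None,fx=1.5,fy=1.5))
d=r.snapshot('scene'); crop(d,295,80,405,230,5,'s16')"
```

```text
pos [0.5384 0.1691 0.1729] yaw 105.24 tilt [-0.0009 -0.0001] F [ 0.1  0.7 -0.5] open 0.113 t 16.85
turn units [ 0.     -0.0001  0.0004] dp before-turn axes [-0.006 -0.025  3.344] dp after-turn axes [-3.000e-03 -2.400e-02  3.344e+00]
```

View pics/s16.png

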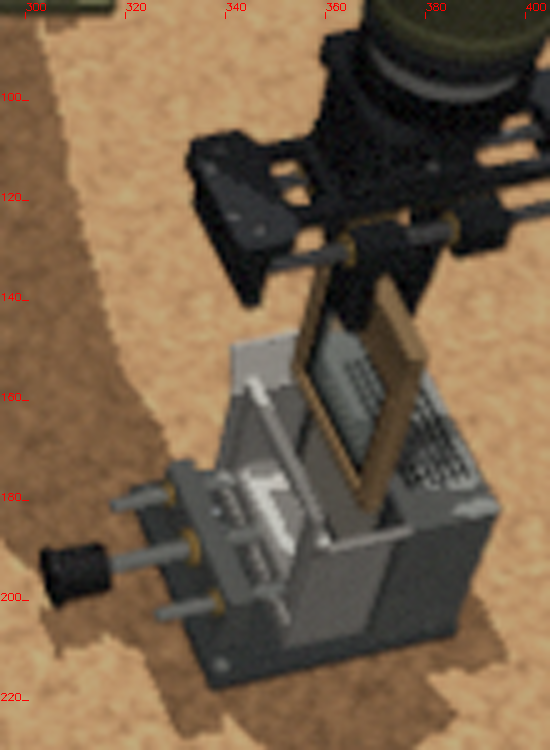

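View pics/w16.png

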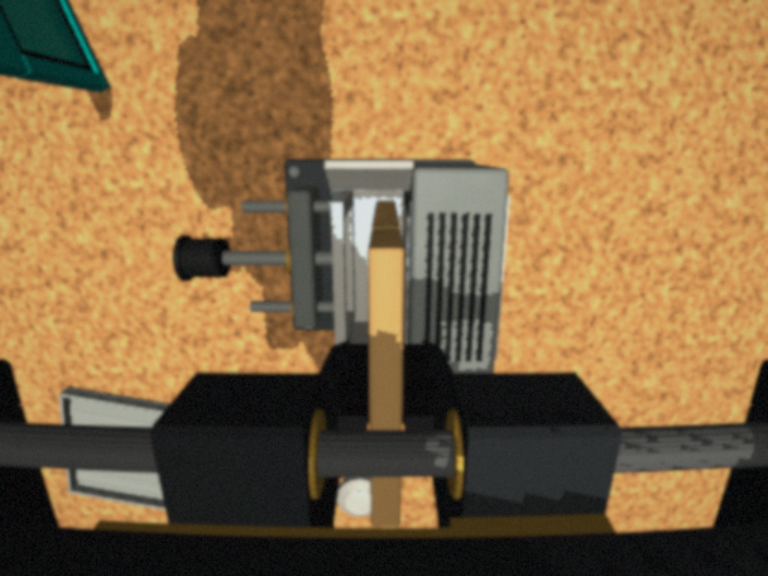

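>>> move_arm(
  turn=[
    [0, 0, 0.0002],
    [0, 0, 0],
    [0, 0, 0],
    [0, 0, 0],
    [0, 0, 0],
    [0, 0, 0],
  ],
  dp=[
    [0, 0, 0.4],
    [0, 0, 0.4],
    [0, 0, 0.4],
    [0, 0, 0.4],
    [0, 0, 0.3],
    [0, 0, 0],
  ],
  jaw=[1, 1, 1, 1, 1, 1],
)

```text
clock: 17.45
tool_pos: [0.5373, 0.1683, 0.1236]
eef_rot: [-0.132, 0.991, -0.0, -0.002]
contact_force: [0.1, 0.6, -0.2]
opening: 0.111
```

>>> move_arm(
  turn=[
    [0, 0, 0],
    [0, 0, 0],
    [0, 0, 0],
    [0, 0, 0],
    [0, 0, 0],
    [0, 0, 0],
  ],
  dp=[
    [0, 0, 0.3],
    [0, 0, 0.3],
    [0, 0, 0.3],
    [0, 0, 0.2],
    [0, 0, 0.1],
    [0, 0, 0],
  ],
  jaw=[1, 1, 1, 1, 1, 1],
)

```text
clock: 17.95
tool_pos: [0.5383, 0.1688, 0.095]
eef_rot: [-0.132, 0.991, -0.0, -0.001]
contact_force: [0.5, -0.3, -0.1]
opening: 0.109
```

```bash
python3 -c "
from plan import *
plan([.5386,.1685,.0893],105.1)
d=r.snapshot('wrist'); cv2.imwrite('pics/w17.png',cv2.resize(d['frame'],None,fx=1.5,fy=1.5))
d=r.snapshot('scene'); crop(d,295,80,405,230,5,'s17')"
```

```text
pos [0.5383 0.1688 0.095 ] yaw 105.15 tilt [-0.001  -0.0004] F [ 0.5 -0.3 -0.1] open 0.109 t 17.95
turn units [-0.     -0.0002  0.0001] dp before-turn axes [-0.011 -0.014  0.229] dp after-turn axes [-0.011 -0.014  0.229]
```

View pics/s17.png

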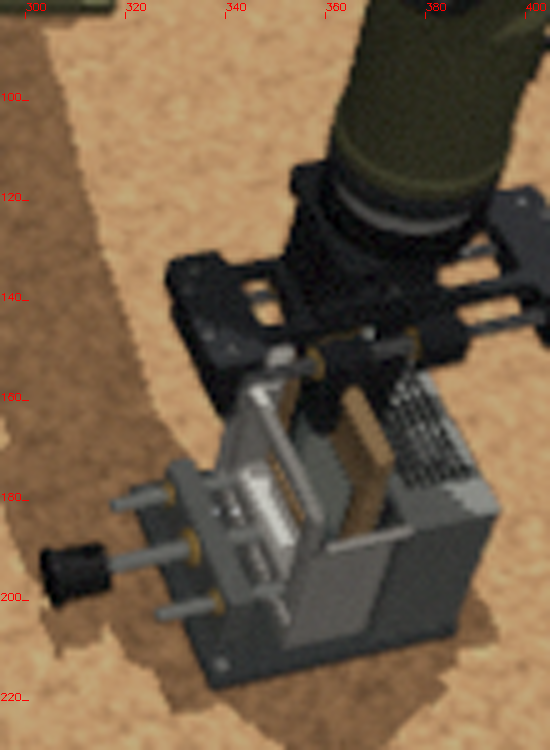

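View pics/w17.png

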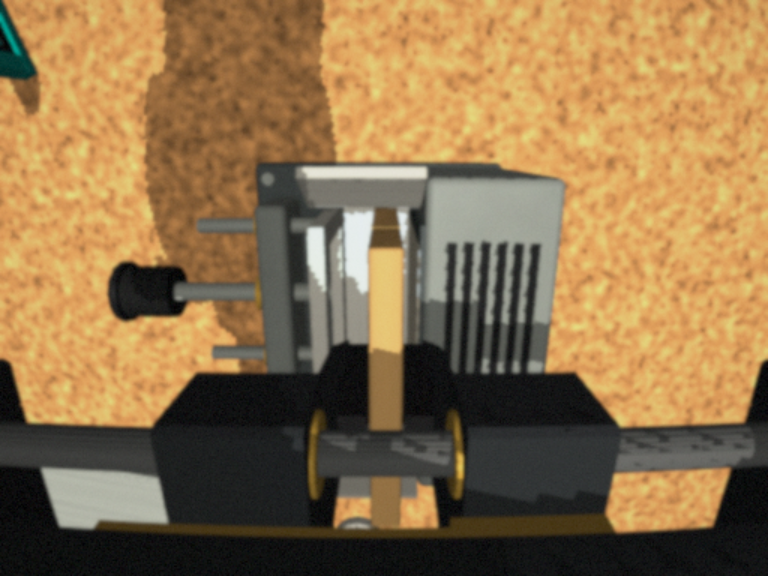

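>>> move_arm(
  turn=[
    [0, 0, 0],
    [0, 0, 0],
    [0, 0, 0],
    [0, 0, 0],
    [0, 0, 0],
  ],
  dp=[
    [0, 0.07, 0],
    [0, 0.07, 0.05],
    [0, 0, 0.07],
    [0, 0, 0.06],
    [0, 0, 0],
  ],
  jaw=[1, 1, 1, 1, 1],
)

```text
clock: 18.47
tool_pos: [0.5375, 0.1722, 0.091]
eef_rot: [-0.132, 0.991, -0.0, -0.0]
contact_force: [-0.1, -0.1, -0.9]
opening: 0.112
```

>>> move_arm(
  turn=[
    [0, 0, 0],
    [0, 0, 0],
    [0, 0, 0],
  ],
  dp=[
    [0, 0, 0.03],
    [0, 0, 0.03],
    [0, 0, 0],
  ],
  jaw=[1, 1, 1],
)

```text
clock: 18.72
tool_pos: [0.5377, 0.1722, 0.0896]
eef_rot: [-0.132, 0.991, -0.0, -0.0]
contact_force: [-0.5, -0.7, -0.3]
opening: 0.114
```

>>> move_arm(
  turn=[
    [0, 0, 0],
    [0, 0, 0],
  ],
  dp=[
    [0, 0, 0.04],
    [0, 0, 0],
  ],
  jaw=[1, 1],
)

```text
clock: 18.88
tool_pos: [0.5378, 0.1724, 0.0893]
eef_rot: [-0.132, 0.991, -0.0, 0.0]
contact_force: [-1.5, -0.5, 4.2]
opening: 0.113
```

>>> move_arm(
  turn=[
    [0, 0, 0],
    [0, 0, 0],
  ],
  dp=[
    [0, 0, 0.04],
    [0, 0, 0],
  ],
  jaw=[1, 1],
)

```text
clock: 19.05
tool_pos: [0.5379, 0.1724, 0.0893]
eef_rot: [-0.132, 0.991, -0.0, 0.001]
contact_force: [-3.0, -1.3, 11.3]
opening: 0.112
```

```bash
python3 -c "
from plan import *
plan([.5386,.1685,.0893],105.1)
d=r.snapshot('wrist'); crop(d,170,100,390,250,3,'w18')
d=r.snapshot('side'); crop(d,190,90,290,185,6,'d18')"
```

```text
pos [0.5379 0.1724 0.0893] yaw 105.15 tilt [ 0.0011 -0.0001] F [-3.  -1.3 11.3] open 0.112 t 19.05
turn units [-0.0001  0.0002  0.0001] dp before-turn axes [ 0.012 -0.159 -0.002] dp after-turn axes [ 0.012 -0.159 -0.002]
```

View pics/d18.png

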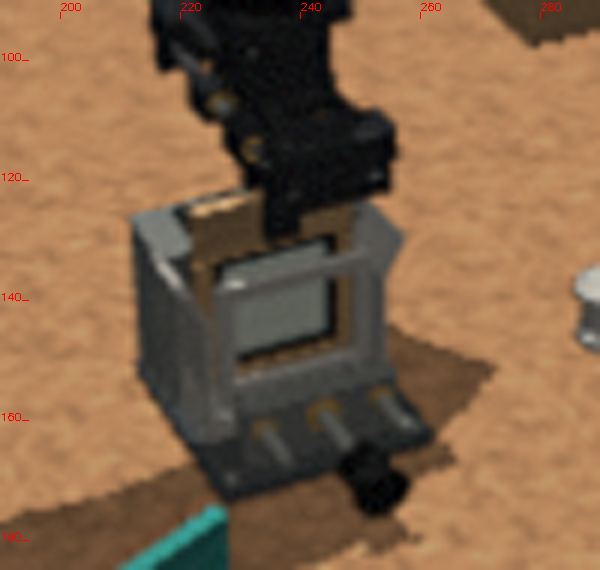

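View pics/w18.png

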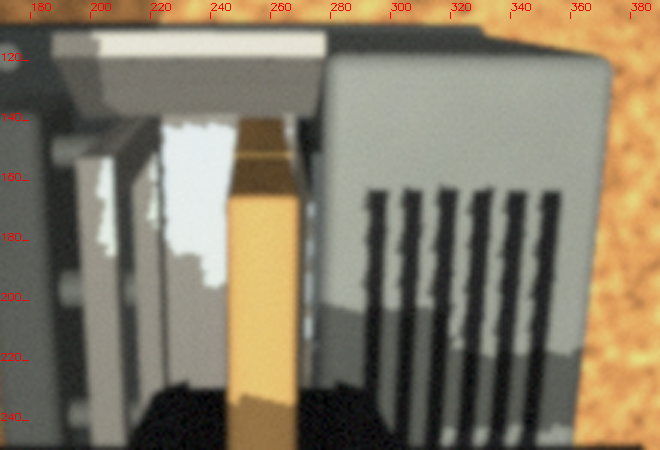

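>>> move_arm(
  turn=[
    [0, 0, 0],
    [0, 0, 0],
    [0, 0, 0],
  ],
  dp=[
    [0, 0, -0.05],
    [0, 0, 0],
    [0, 0, 0],
  ],
  jaw=[1, 1, 1],
)

```text
clock: 19.4
tool_pos: [0.5381, 0.1725, 0.0893]
eef_rot: [-0.132, 0.991, 0.0, 0.0]
contact_force: [-0.3, -0.1, 3.9]
opening: 0.111
```

>>> move_arm(
  turn=[
    [0, 0, 0],
    [0, 0, 0],
    [0, 0, 0],
    [0, 0, 0],
  ],
  dp=[
    [0, 0, 0],
    [0, 0, 0],
    [0, 0, 0],
    [0, 0, 0],
  ],
  jaw=[0.7, 0.6, 0.5, 0.4],
  newtons=5,
)

```text
clock: 19.73
tool_pos: [0.5376, 0.1722, 0.0887]
eef_rot: [-0.132, 0.991, -0.0, -0.0]
contact_force: [0.8, 0.3, 0.1]
opening: 0.291
```

```bash
python3 -c "
from plan import *
plan([.5386,.1685,.0893],105.1)
d=r.snapshot('wrist'); crop(d,170,100,390,250,3,'w19')"
```

```text
pos [0.5376 0.1722 0.0887] yaw 105.15 tilt [-0.0004 -0.0001] F [0.8 0.3 0.1] open 0.291 t 19.73
turn units [ 0.     -0.0001  0.0001] dp before-turn axes [ 0.001 -0.154 -0.024] dp after-turn axes [ 0.001 -0.154 -0.024]
```

View pics/w19.png

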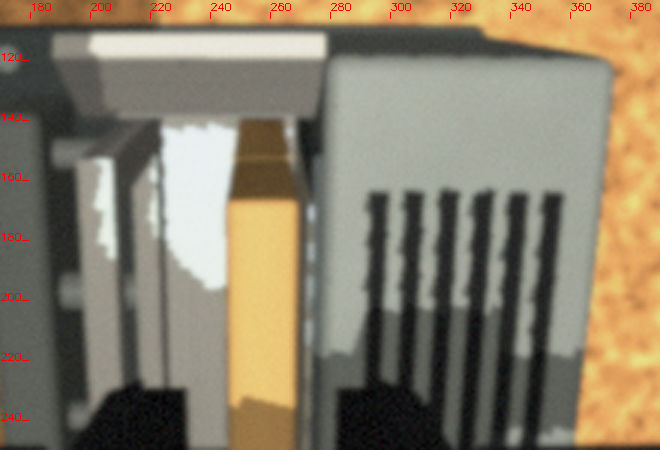

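>>> move_arm(
  turn=[
    [0, 0, 0],
    [0, 0, 0],
    [0, 0, 0],
    [0, 0, 0],
    [0, 0, 0],
    [0, 0, 0],
    [0, 0, 0],
    [0, 0, 0],
    [0, 0, 0],
    [0, 0, 0],
  ],
  dp=[
    [0, 0, -0.3],
    [0, 0, -0.4],
    [0, 0, -0.5],
    [0, 0, -0.6],
    [0, 0, -0.8],
    [0, 0, -0.8],
    [0, 0, -0.8],
    [0, 0, -0.8],
    [0, 0, 0],
    [0, 0, 0],
  ],
  jaw=[0.3, 0.3, 0.3, 0.3, 0.3, 0.3, 0.3, 0.3, 0.3, 0.3],
)

```text
clock: 20.62
tool_pos: [0.5385, 0.1727, 0.2158]
eef_rot: [-0.132, 0.991, 0.0, 0.002]
contact_force: [0.0, -0.6, -0.3]
opening: 0.353
```

```bash
python3 -c "
from plan import *
v=[.535,.182,np.radians(15.1)]
print(xf(v,[0,-.138,.04]),xf(v,[0,-.19,.04]))
plan([*xf(v,[0,-.14,0])[0,:2],.213],15.1)
d=r.snapshot('wrist'); cv2.imwrite('pics/w20.png',d['frame'])
d=r.snapshot('side'); crop(d,190,90,290,185,6,'d20')"
```

```text
[[0.57094962 0.04876478 0.04      ]] [[ 0.58449586 -0.0014398   0.04      ]]
pos [0.5385 0.1727 0.2158] yaw 105.14 tilt [0.0032 0.0013] F [ 0.  -0.6 -0.3] open 0.353 t 20.62
turn units [0.0005 0.0004 0.2501] dp before-turn axes [ 0.042 -5.203  0.108] dp after-turn axes [-5.203 -0.038  0.11 ]
```

View pics/w20.png

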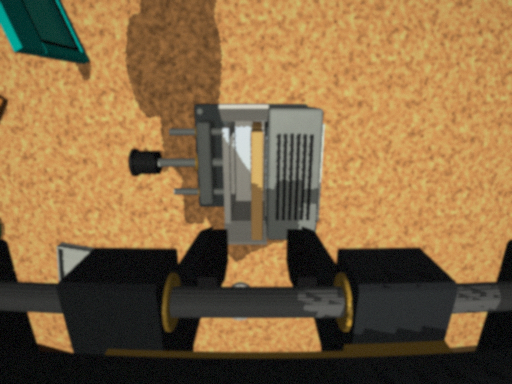

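View pics/d20.png

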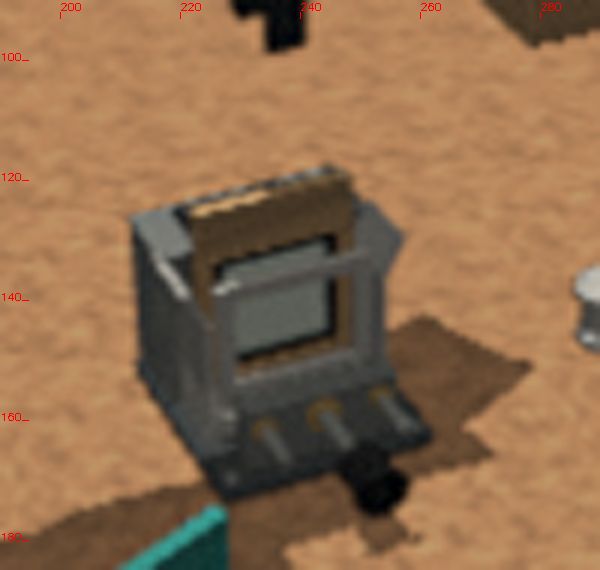

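>>> move_arm(
  turn=[
    [0, 0, 0],
    [0, 0, 0],
    [0, 0, 0],
    [0, 0, 0],
    [0, 0, 0],
    [0, 0, 0],
    [0, 0, 0],
    [0, 0, 0],
    [0, 0, 0.018],
    [0, 0, 0.019],
  ],
  dp=[
    [0.04, -0.8, 0],
    [0, -0.9, 0],
    [0, -0.9, 0],
    [0, -0.9, 0],
    [0, -0.9, 0],
    [0, -0.9, 0],
    [0, -0.9, 0],
    [0, -0.8, 0],
    [0, 0, 0],
    [0, 0, 0],
  ],
  jaw=[1, 1, 1, 1, 1, 1, 1, 1, 1, 1],
  newtons=20,
)

```text
clock: 21.55
tool_pos: [0.5818, 0.0007, 0.2124]
eef_rot: [-0.012, 1.0, -0.0, -0.001]
contact_force: [-0.2, -0.2, -0.2]
opening: 0.001
```

>>> move_arm(
  turn=[
    [0, 0, 0.019],
    [0, 0, 0.019],
    [0, 0, 0.019],
    [0, 0, 0.019],
    [0, 0, 0.019],
    [0, 0, 0.019],
    [0, 0, 0.019],
    [0, 0, 0.019],
    [0, 0, 0.019],
    [0, 0, 0.019],
  ],
  dp=[
    [0, 0, 0],
    [0, 0, 0],
    [0, 0, 0],
    [0, 0, 0],
    [0, 0, 0],
    [0, 0, 0],
    [0, 0, 0],
    [0, 0, 0],
    [0, 0, 0],
    [0, 0, 0],
  ],
  jaw=[1, 1, 1, 1, 1, 1, 1, 1, 1, 1],
)

```text
clock: 22.38
tool_pos: [0.5815, 0.0031, 0.2127]
eef_rot: [0.551, 0.834, -0.001, -0.001]
contact_force: [-0.2, -0.7, 0.1]
opening: 0.008
```

>>> move_arm(
  turn=[
    [0, 0, 0.019],
    [0, 0, 0.004],
    [0, 0, 0],
    [0, 0, 0],
    [0, 0, 0],
  ],
  dp=[
    [0, 0, 0],
    [0, 0, 0],
    [0, 0, 0],
    [0, 0, 0],
    [0, 0, 0],
  ],
  jaw=[1, 1, 1, 1, 1],
)

```text
clock: 22.8
tool_pos: [0.5822, 0.0031, 0.2136]
eef_rot: [0.607, 0.795, -0.0, -0.0]
contact_force: [-0.0, -0.2, -0.2]
opening: 0.006
```

```bash
python3 -c "
from plan import *
v=[.535,.182,np.radians(15.1)]
plan([*xf(v,[0,-.185,0])[0,:2],-.005],15.1)
s=r.get_state();d=r.snapshot('wrist'); C=cam(d,s)
P=np.array([(-17,-158,40),(17,-158,40),(-48,-78,55),(48,-78,55),(0,-185,30),(-47,-42,113),(47,-42,113)])/1e3
f=cv2.resize(d['frame'],None,fx=1.5,fy=1.5)
for a in proj(xf(v,P),d,C): cv2.circle(f,tuple(int(round(x*1.5)) for x in a),3,(0,0,255),-1)
cv2.imwrite('pics/w21.png',f)"
```

```text
pos [0.5822 0.0031 0.2136] yaw 15.26 tilt [-0.0008  0.0001] F [-0.  -0.2 -0.2] open 0.006 t 22.8
turn units [-0.0001 -0.      0.0005] dp before-turn axes [-1.000e-03  4.700e-02  8.744e+00] dp after-turn axes [2.000e-03 4.100e-02 8.744e+00]
```

View pics/w21.png

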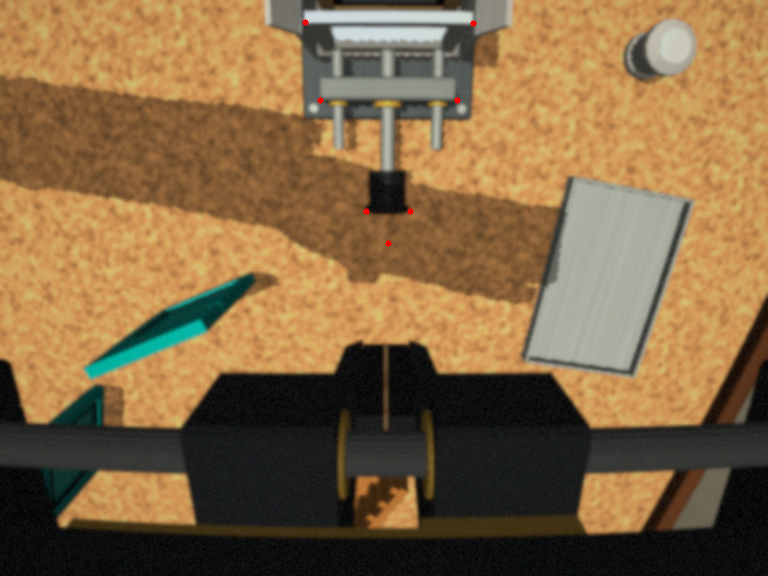

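```bash
python3 -c "
from plan import *
v=[.535,.182,np.radians(15.1)]
d=r.snapshot('scene');C=cam(d);crop(d,235,115,285,185,8,'s22')
d2=r.snapshot('side');C2=cam(d2);crop(d2,195,165,240,225,8,'d22')
s=r.get_state();d3=r.snapshot('wrist');C3=cam(d3,s)
print('wrist top edge z.12',atz([[58,247],[137,216],[167,183]],.12,d3,C3))
"
```

```text
wrist top edge z.12 [[ 0.40214876 -0.11846491  0.12      ]
 [ 0.47838275 -0.0613963   0.12      ]
 [ 0.50099686 -0.02076902  0.12      ]]
```

View pics/s22.png

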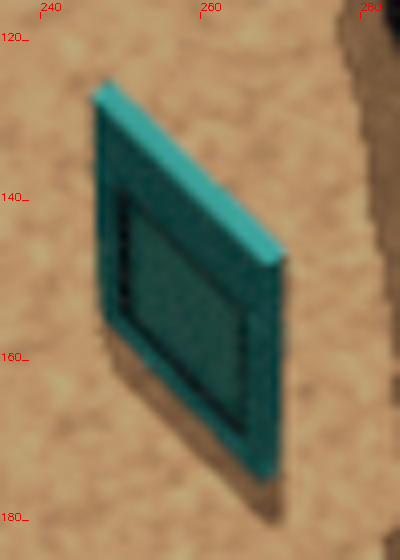

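View pics/d22.png

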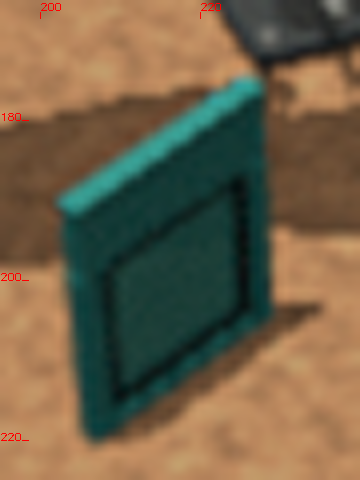

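```bash
python3 -c "
from plan import *
v=[.535,.182,np.radians(15.1)]; c,s_=np.cos(v[2]),np.sin(v[2])
d=r.snapshot('scene');C=cam(d); d2=r.snapshot('side');C2=cam(d2)
for p in (atz([[268,175],[247.5,155.5]],0,d,C),atz([[270.5,147],[247,126]],.12,d,C),atz([[229,205],[206.5,220]],0,d2,C2)):
    q=p[:,:2]-v[:2]; print(np.round(p,3).tolist(),'viewer xy',np.round(np.c_[q[:,0]*c+q[:,1]*s_,-q[:,0]*s_+q[:,1]*c],3).tolist())
"
```

```text
[[0.481, -0.063, 0.0], [0.41, -0.122, 0.0]] viewer xy [[-0.116, -0.222], [-0.2, -0.261]]
[[0.48, -0.058, 0.12], [0.406, -0.12, 0.12]] viewer xy [[-0.116, -0.217], [-0.203, -0.258]]
[[0.482, -0.069, 0.0], [0.406, -0.122, 0.0]] viewer xy [[-0.116, -0.228], [-0.203, -0.26]]
```

>>> move_arm(
  turn=[
    [0, 0, 0.0005],
    [0, 0, 0],
    [0, 0, 0],
    [0, 0, 0],
    [0, 0, 0],
    [0, 0, 0],
    [0, 0, 0],
    [0, 0, 0],
    [0, 0, 0],
    [0, 0, 0],
  ],
  dp=[
    [0.1, 0.04, 0.6],
    [0.1, 0, 0.9],
    [0, 0, 1],
    [0, 0, 1],
    [0, 0, 1],
    [0, 0, 1],
    [0, 0, 1],
    [0, 0, 0.9],
    [0, 0, 0.5],
    [0, 0, 0],
  ],
  jaw=[1, 1, 1, 1, 1, 1, 1, 1, 1, 1],
)

```text
clock: 23.93
tool_pos: [0.5803, 0.0082, 0.014]
eef_rot: [0.609, 0.793, -0.001, -0.002]
contact_force: [0.4, 0.5, 0.4]
opening: 0.003
```

```bash
python3 -c "
from plan import *
v=[.535,.182,np.radians(15.1)]
plan([*xf(v,[0,-.167,0])[0,:2],-.005],15.1)
d=r.snapshot('wrist'); cv2.imwrite('pics/w23.png',cv2.resize(d['frame'],None,fx=1.5,fy=1.5))
d=r.snapshot('scene'); crop(d,255,110,395,235,5,'s23')
d=r.snapshot('side'); crop(d,190,90,310,215,5,'d23')"
```

```text
pos [0.5803 0.0082 0.014 ] yaw 14.98 tilt [-0.0046 -0.0001] F [0.4 0.5 0.4] open 0.003 t 23.93
turn units [-0.0007 -0.0002 -0.0003] dp before-turn axes [0.504 0.063 0.762] dp after-turn axes [0.505 0.061 0.762]
```

View pics/s23.png

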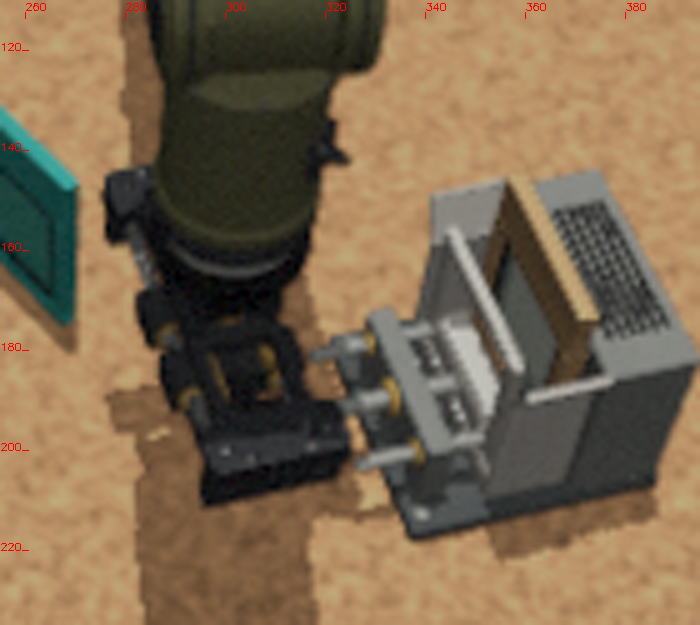

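View pics/d23.png

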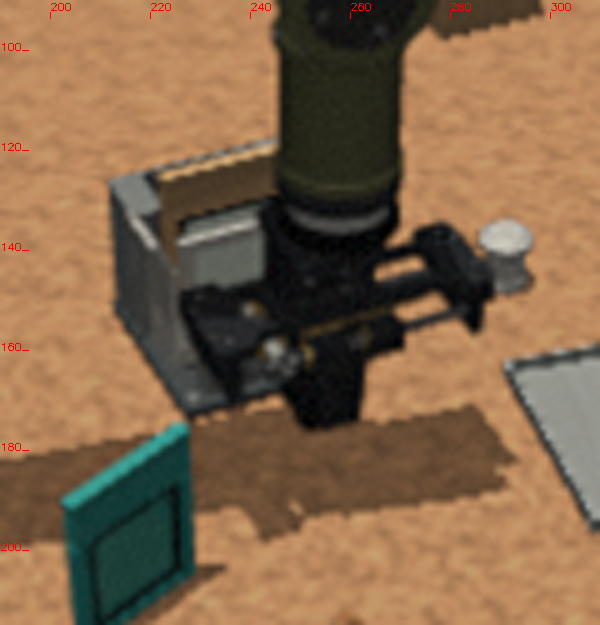

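View pics/w23.png

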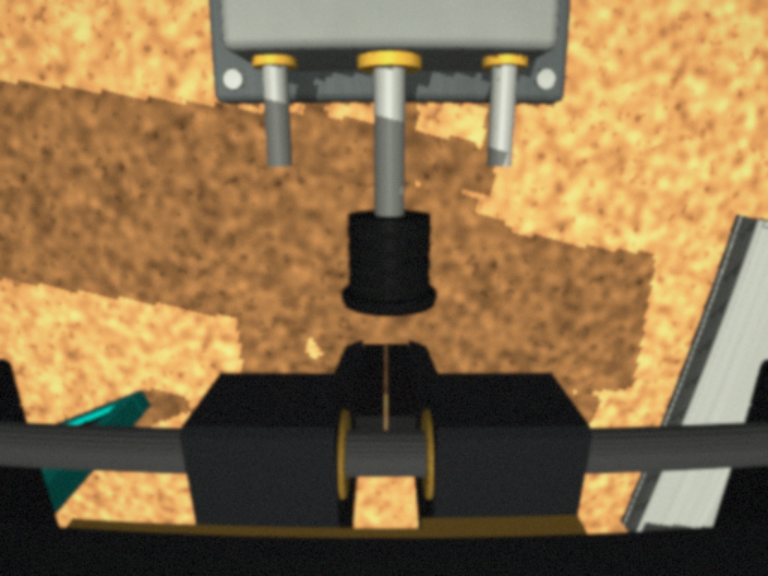

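>>> move_arm(
  turn=[
    [0, 0, 0],
    [0, 0, 0],
    [0, 0, 0],
    [0, 0, 0],
    [0, 0, 0],
    [0, 0, 0],
    [0, 0, 0],
    [0, 0, 0],
  ],
  dp=[
    [0, 0.06, 0.3],
    [0, 0, 0.4],
    [0, 0, 0],
    [0.15, 0, 0],
    [0.15, 0, 0],
    [0.15, 0, 0],
    [0, 0, 0],
    [0, 0, 0],
  ],
  jaw=[1, 1, 1, 1, 1, 1, 1, 1],
)

```text
clock: 24.75
tool_pos: [0.5808, 0.0197, -0.0008]
eef_rot: [0.609, 0.793, 0.0, 0.0]
contact_force: [0.3, 1.1, 0.2]
opening: 0.003
```

>>> move_arm(
  turn=[
    [0, 0, 0],
    [0, 0, 0],
    [0, 0, 0],
    [0, 0, 0],
  ],
  dp=[
    [0.12, 0, 0],
    [0.12, 0, 0],
    [0.12, 0, 0],
    [0, 0, 0],
  ],
  jaw=[1, 1, 1, 1],
)

```text
clock: 25.08
tool_pos: [0.579, 0.0266, -0.0008]
eef_rot: [0.609, 0.793, -0.0, 0.001]
contact_force: [-0.4, -4.3, 0.5]
opening: 0.009
```

```bash
python3 -c "
from plan import *
v=[.535,.182,np.radians(15.1)]
plan([*xf(v,[0,-.141,0])[0,:2],-.005],15.1)
d=r.snapshot('wrist'); cv2.imwrite('pics/w24.png',d['frame'])"
```

```text
pos [ 0.579   0.0266 -0.0008] yaw 14.9 tilt [ 0.0013 -0.002 ] F [-0.4 -4.3  0.5] open 0.009 t 25.08
turn units [ 0.0001  0.0004 -0.0006] dp before-turn axes [ 0.821 -0.082  0.168] dp after-turn axes [ 0.82  -0.079  0.17 ]
```

View pics/w24.png

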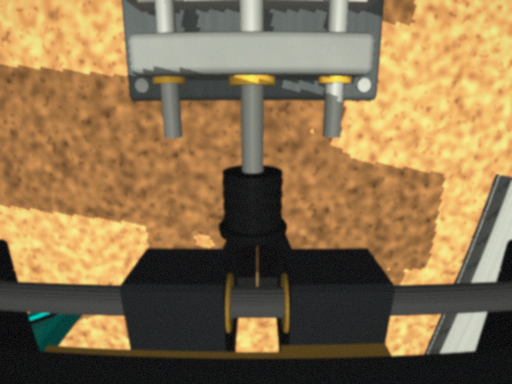

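>>> move_arm(
  turn=[
    [0, 0, 0],
    [0, 0, 0],
    [0, 0, 0],
    [0, 0, 0],
    [0, 0, 0],
  ],
  dp=[
    [0.12, 0, 0],
    [0.12, 0, 0],
    [0.12, 0, 0],
    [0.1, 0, 0],
    [0, 0, 0],
  ],
  jaw=[1, 1, 1, 1, 1],
)

```text
clock: 25.55
tool_pos: [0.5748, 0.0417, -0.0011]
eef_rot: [0.608, 0.794, 0.001, -0.001]
contact_force: [0.0, 0.2, 0.2]
opening: 0.008
```

```bash
python3 -c "
from plan import *
v=[.535,.182,np.radians(15.1)]
plan([*xf(v,[0,-.141,0])[0,:2],-.005],15.1)
d=r.snapshot('wrist'); cv2.imwrite('pics/w25.png',d['frame'])
d=r.snapshot('scene'); crop(d,255,110,395,235,5,'s25')"
```

```text
pos [ 0.5748  0.0417 -0.0011] yaw 15.08 tilt [-0.0008  0.0023] F [0.  0.2 0.2] open 0.008 t 25.55
turn units [-0.     -0.0004 -0.0001] dp before-turn axes [ 0.191 -0.077  0.156] dp after-turn axes [ 0.192 -0.077  0.156]
```

View pics/s25.png

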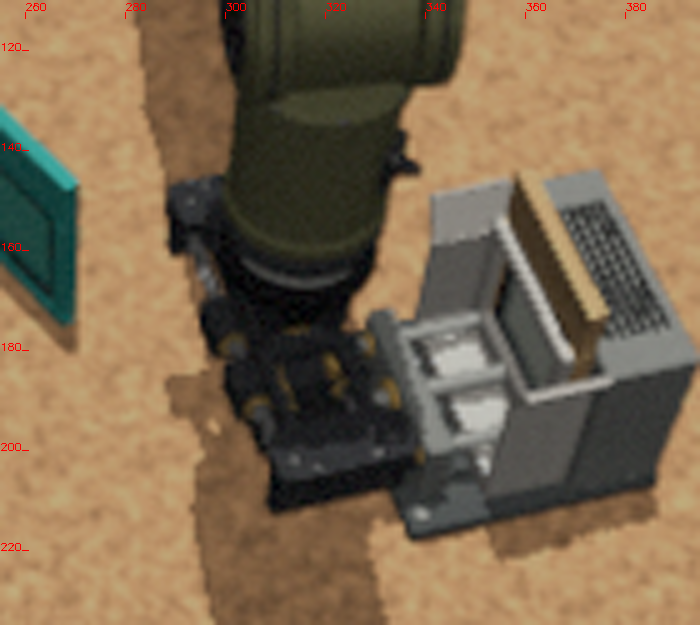

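View pics/w25.png

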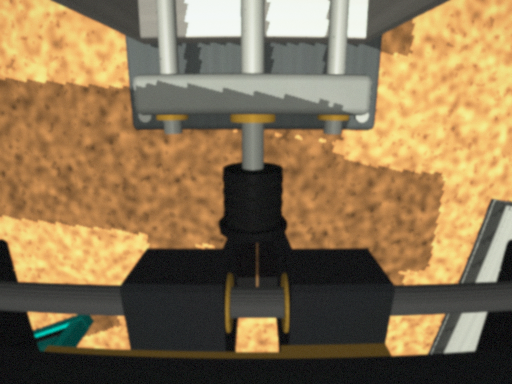

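>>> move_arm(
  turn=[
    [0, 0, 0],
    [0, 0, 0],
    [0, 0, 0],
  ],
  dp=[
    [0.06, 0, 0],
    [0.06, 0, 0],
    [0, 0, 0],
  ],
  jaw=[1, 1, 1],
)

```text
clock: 25.9
tool_pos: [0.5744, 0.043, -0.0011]
eef_rot: [0.609, 0.793, 0.0, -0.0]
contact_force: [0.1, -0.6, 0.3]
opening: 0.004
```

>>> move_arm(
  turn=[
    [0, 0, 0],
    [0, 0, 0],
    [0, 0, 0],
  ],
  dp=[
    [0.05, 0, 0],
    [0.05, 0, 0],
    [0, 0, 0],
  ],
  jaw=[1, 1, 1],
)

```text
clock: 26.15
tool_pos: [0.5739, 0.0447, -0.0011]
eef_rot: [0.609, 0.793, -0.0, -0.0]
contact_force: [0.1, -0.1, 0.2]
opening: 0.005
```

>>> move_arm(
  turn=[
    [0, 0, 0],
    [0, 0, 0],
    [0, 0, 0],
  ],
  dp=[
    [0.05, 0, 0],
    [0.05, 0, 0],
    [0, 0, 0],
  ],
  jaw=[1, 1, 1],
)

```text
clock: 26.4
tool_pos: [0.5739, 0.0447, -0.001]
eef_rot: [0.61, 0.793, -0.001, 0.001]
contact_force: [0.7, -4.4, -1.8]
opening: 0.006
```

>>> move_arm(
  turn=[
    [0, 0, 0],
    [0, 0, 0],
    [0, 0, 0],
  ],
  dp=[
    [0.05, 0, 0],
    [0.05, 0, 0],
    [0, 0, 0],
  ],
  jaw=[1, 1, 1],
)

```text
clock: 26.65
tool_pos: [0.5739, 0.0446, -0.001]
eef_rot: [0.61, 0.792, -0.001, 0.002]
contact_force: [2.7, -8.6, -1.4]
opening: 0.005
```

```bash
python3 -c "
from plan import *
v=[.535,.182,np.radians(15.1)]
plan([*xf(v,[0,-.141,0])[0,:2],-.005],15.1)
d=r.snapshot('wrist'); cv2.imwrite('pics/w26.png',d['frame'])
d=r.snapshot('scene'); crop(d,325,140,395,220,8,'s26')"
```

```text
pos [ 0.5739  0.0446 -0.001 ] yaw 14.77 tilt [ 0.0021 -0.0053] F [ 2.7 -8.6 -1.4] open 0.005 t 26.65
turn units [ 0.0001  0.0009 -0.0009] dp before-turn axes [ 0.071 -0.073  0.161] dp after-turn axes [ 0.07  -0.072  0.162]
```

View pics/s26.png

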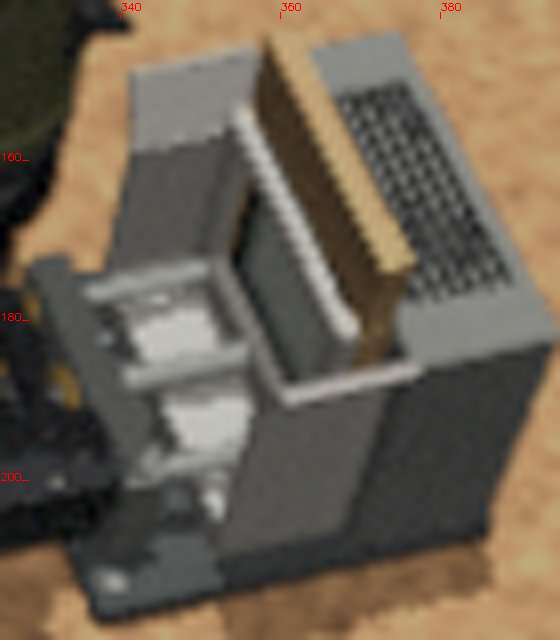

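View pics/w26.png

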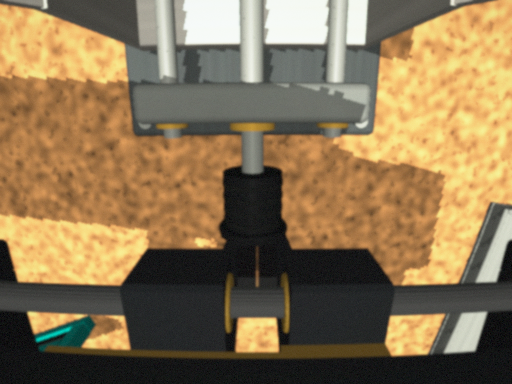

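>>> move_arm(
  turn=[
    [0, 0, 0],
    [0, 0, 0],
    [0, 0, 0],
    [0, 0, 0],
    [0, 0, 0],
    [0, 0, 0],
    [0, 0, 0],
    [0, 0, 0],
    [0, 0, 0],
    [0, 0, 0],
  ],
  dp=[
    [-0.3, 0, 0],
    [-0.5, 0, 0],
    [-0.4, 0, 0],
    [0, 0, -0.6],
    [0, 0, -0.9],
    [0, 0, -0.9],
    [0, 0, -0.9],
    [0, 0, -0.9],
    [0, 0, 0],
    [0, 0, 0],
  ],
  jaw=[1, 1, 1, 1, 1, 1, 1, 1, 1, 1],
)

```text
clock: 27.58
tool_pos: [0.5814, 0.0201, 0.1051]
eef_rot: [0.609, 0.793, 0.001, 0.001]
contact_force: [-0.2, 0.7, -0.1]
opening: 0.001
```

```bash
python3 -c "
from plan import *
v=[.535,.182,np.radians(15.1)]
plan([.58,.01,.1],15.1)
s=r.get_state(); print(np.abs(s['qd']).max())
d=r.snapshot('wrist'); C=cam(d,s)
f=cv2.resize(d['frame'][:230],None,fx=1.5,fy=1.5)
for k,c in ((4,(0,0,255)),(11,(255,0,0))):
  P=np.array([(-17,-128-k,40),(17,-128-k,40),(-14,-97-k,40),(14,-97-k,40),(-47,-12-k,113),(47,-12-k,113)])/1e3
  for a in proj(xf(v,P),d,C): cv2.circle(f,tuple(int(round(x*1.5)) for x in a),2,c,-1)
for a in proj(xf(v,np.array([(-48,-78,55),(48,-78,55)])/1e3),d,C): cv2.circle(f,tuple(int(round(x*1.5)) for x in a),2,(0,255,0),-1)
cv2.imwrite('pics/w27.png',f)
for n,b in (('scene',(300,130,400,225)),('side',(195,95,280,180))):
    d=r.snapshot(n);C=cam(d);S=8 if n=='side' else 7;crop(d,*b,S,n[0]+'27')
"
```

```text
pos [0.5814 0.0201 0.1051] yaw 14.94 tilt [0.0026 0.0006] F [-0.2  0.7 -0.1] open 0.001 t 27.58
turn units [ 0.0004  0.     -0.0004] dp before-turn axes [-0.374 -0.159  0.202] dp after-turn axes [-0.373 -0.159  0.203]
0.0406682883383835
```

View pics/w27.png

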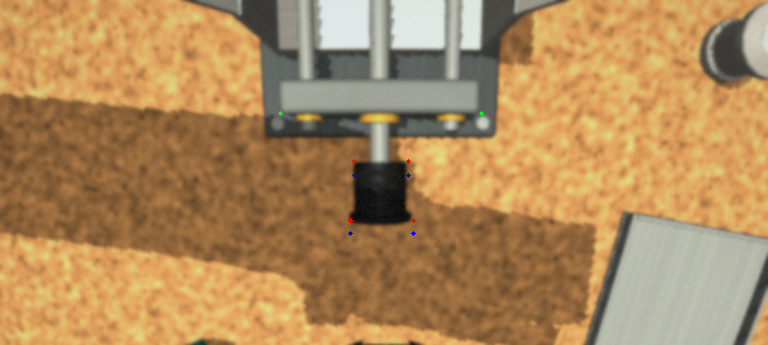

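View pics/s27.png

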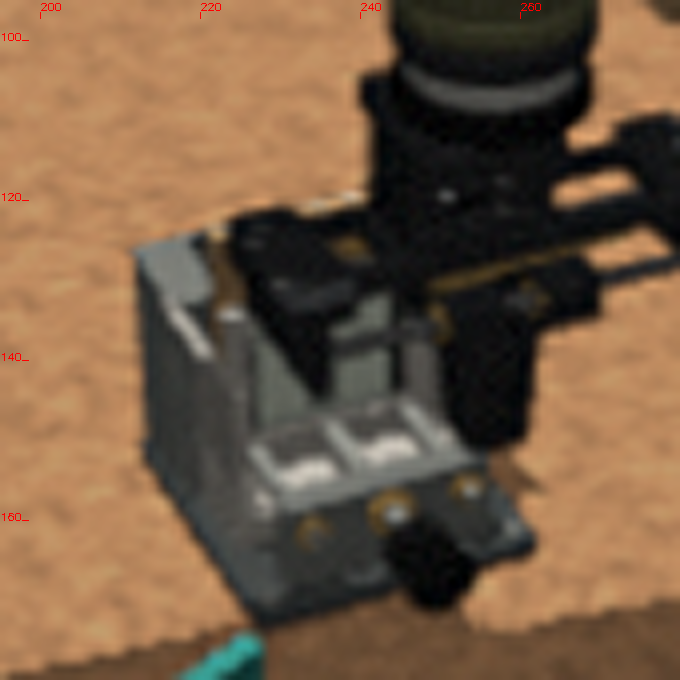

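>>> move_arm(
  turn=[
    [0, 0, 0],
    [0, 0, 0],
    [0, 0, 0],
    [0, 0, 0],
    [0, 0, 0],
    [0, 0, 0],
    [0, 0, 0],
    [0, 0, 0],
    [0, 0, 0],
    [0, 0, 0],
  ],
  dp=[
    [0, 0, -0.8],
    [0, 0, -1],
    [0, 0, -1],
    [0, 0, -1],
    [0, 0, -1],
    [0, 0, -1],
    [0.8, 0, -0.6],
    [0.9, 0, 0],
    [0, 0, 0],
    [0, 0, 0],
  ],
  jaw=[1, 1, 1, 1, 1, 1, 1, 1, 1, 1],
)

```text
clock: 28.57
tool_pos: [0.5685, 0.0629, 0.2628]
eef_rot: [0.608, 0.794, -0.001, -0.001]
contact_force: [-0.0, -0.6, 0.3]
opening: 0.001
```

>>> move_arm(
  turn=[
    [0, 0, 0],
    [0, 0, 0],
  ],
  dp=[
    [0, 0, 0],
    [0, 0, 0],
  ],
  jaw=[1, 1],
)

```text
clock: 28.73
tool_pos: [0.5692, 0.06, 0.2629]
eef_rot: [0.61, 0.793, -0.001, -0.0]
contact_force: [0.4, -0.9, -0.4]
opening: 0.006
```

```bash
python3 -c "
from plan import *
v=[.535,.182,np.radians(15.1)]
s=r.get_state(); print(s['tool_pos'],np.abs(s['qd']).max())
d=r.snapshot('wrist'); C=cam(d,s)
q=proj(xf(v,np.array([(-48,0,148),(48,0,148),(-48,-10,148),(48,-10,148),(-65,0,115),(65,0,115),(-47,-16,113),(47,-16,113)])/1e3),d,C);print(np.round(q,1).tolist())
x0,y0,S=170,10,4
f=cv2.resize(d['frame'][y0:160,x0:350],None,fx=S,fy=S,interpolation=cv2.INTER_CUBIC)
for a in q: cv2.circle(f,(int((a[0]-x0)*S),int((a[1]-y0)*S)),2,(0,0,255),-1)
cv2.imwrite('pics/w28.png',f)
d=r.snapshot('scene'); crop(d,300,130,400,225,7,'sc28')
d=r.snapshot('side'); crop(d,195,95,280,180,7,'sd28')
cv2.imwrite('pics/scall.png',r.snapshot('scene')['frame'])
"
```

```text
[0.56916021 0.05999661 0.26286643] 0.004984601006289438
[[202.5, 38.7], [309.9, 38.3], [203.0, 50.5], [309.5, 50.1], [191.4, 45.2], [321.4, 44.7], [210.1, 61.9], [302.7, 61.6]]
```

View pics/w28.png

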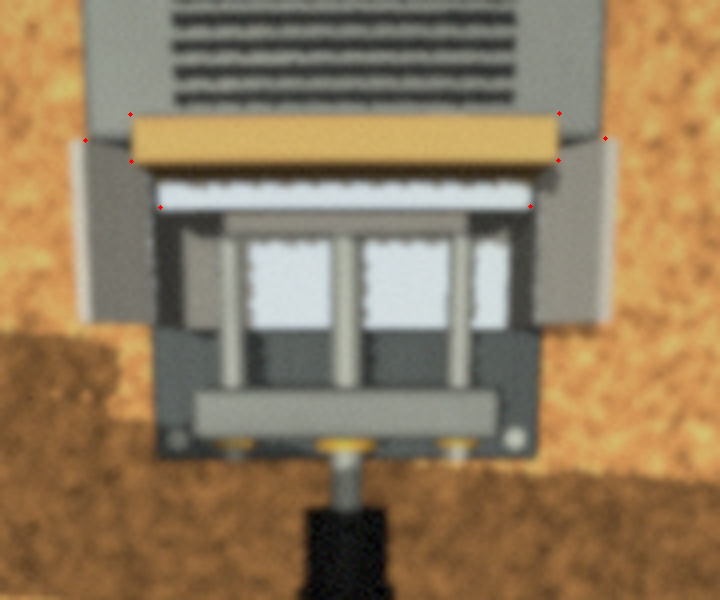

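View pics/sc28.png

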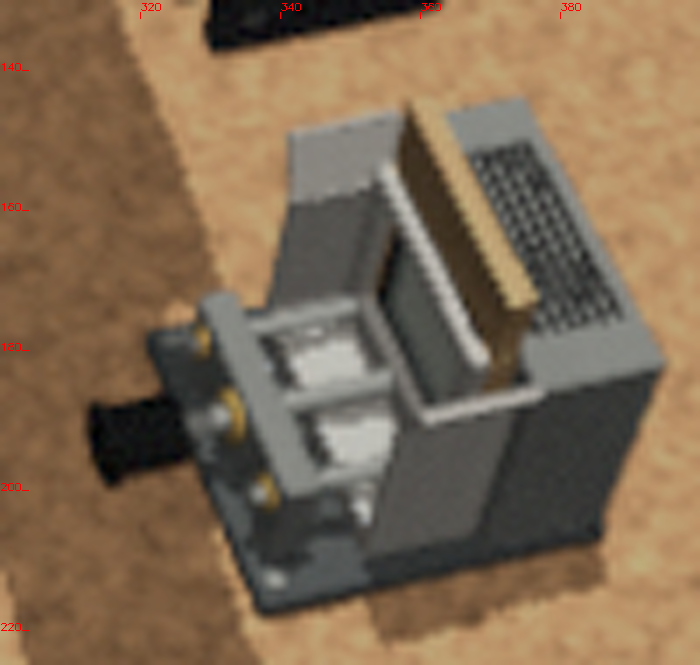

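View pics/sd28.png

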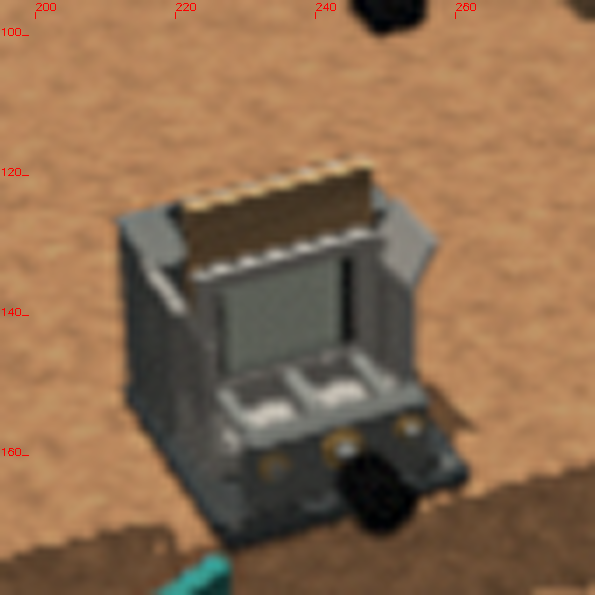

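View pics/scall.png

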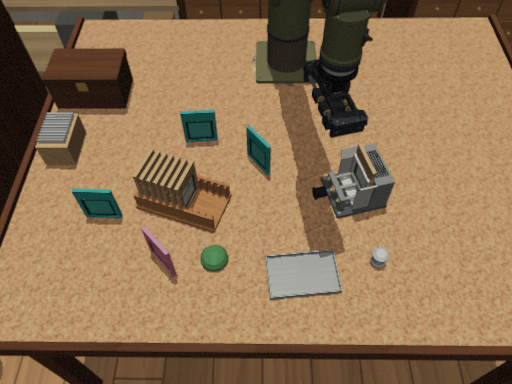

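```bash
python3 -c "
from plant import r
print(r.finish_job(), r.get_state()['clock'])"
```

```text
the job is handed in; nothing more can be done
the job is handed in; nothing more can be done
```

The lone slide is in the viewer's gate, holding rail up and clamped upright against the opal. I handed the job in at about 29 s of the 64 s allowed.

- **Knob out:** The knob's position in the picture matched the fully open detent. It was pulled by the fingertips catching its rim, not by a full grip as I had planned.
- **Slide lowered:** The slide was gripped at 9.7 mm and lowered until it touched the ledge at the height expected. The contact force peaked at about 11 N, and I eased it off before letting go.
- **Knob in:** I pushed the flat end of the knob with the shut fingers. It snapped past mid-travel and came to a firm stop at about 9 N. In the wrist picture the knob sat at about 4 mm, as it should with a slide clamped.
- **Last pictures:** The slide's top edge and the frame lay within about 1 to 2 px of where a slide clamped flat against the opal should be. The other slides, the tray, the eyepiece, the dome and the look-alikes looked unmoved, and the gripper was clear of everything.

Two checks disagreed:

- **Fingertips:** They really end about 34 mm short of the reported TCP. Because of this the first try at gripping the slide closed just above it, without moving it. I allowed for the difference after that.
- **Knob travel:** Measured from the tool it came out shorter, about 19 mm from first light contact. The pictures agreed with 4 mm, and I relied on them.

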